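# Refill the lit napkin-ring display bar

### The job

Switch the display stand's light off at its toggle (bat over towards the robot), then take the wooden end cap off the bar and thread all the wooden napkin rings on the counter onto the level bar with the longest nearest the end plate and each next one shorter towards the free tip. Then push the cap back fully home on the bar's tip and only then flip the toggle back on (bat over away from the robot), and leave the mug and the jar where they are.

Things in the scene. Friction and masses are not known exactly. Their poses are not given: they have to be found in the camera images.
- stand: Fixed lit display stand, white base 100 x 430 x 18 mm; origin on the worktop under the middle of its bar. Own +y runs level along the bar from end plate to free tip, own +x points away from the robot, z up. Round level steel bar, 16 mm thick, axis 100 mm above the worktop, sticking out 283 mm from the end plate, with a rounded free tip.
- bar_root (a point): Point on the bar's axis where it leaves the end plate (stand's own y = -140 mm). The end plate is 70 mm wide, 14 mm thick, its top 135 mm above the worktop.
- bar_tip (a point): The free end of the bar, on its axis (stand's own y = +143 mm).
- switch_pivot (a point): Pivot of the toggle bat (stand's own y = -235 mm), in the middle of the top face of the black switch box, which is 80 x 70 mm (own x, y) with its top 65 mm above the worktop; axes as the stand's.
- switch (a joint): Lean of the toggle bat (rad) about the stand's own y: about +0.4 = light on, leaning along the stand's +x, away from the robot; about -0.4 = light off, leaning towards the robot. Over-centre: let go, it snaps to whichever side of 0 it is on; a sideways push of about 1 N at its upper part takes it over.
- switch_tip (a point): Point on the steel toggle bat's axis 50 mm from its pivot (the bat is 54 mm long, 10 mm thick, 15 mm near its tip); swings about 20 mm each side of the pivot.
- cap_mid (a point): Centre of the end cap: dark wooden block, 40 x 40 mm in section, 46 mm long along its own y, 60 g, at the start hanging on the bar's tip, 3 mm below its axis. A blind square hole 22 x 22 mm, 28 mm deep, opens in its own -y end. It sits with its own +y along the stand's +y; fully home, the bar's tip meets the hole's bottom.
- cap_seat (a point): Middle of the bottom of the cap's blind hole, 5 mm from the cap's centre along its own +y.
- ring_a_mid (a point): Centre of the longest napkin ring: square wooden sleeve 44 x 44 mm in section, 76 mm long along its own y, with a square hole 30 x 30 mm right through along y; about 68 g. Lies with its hole level; either end may go first. On the bar it hangs with its centre 7 mm below the bar's axis and slides freely. May be absent (None): three or four rings are there.
- ring_b_mid (a point): Centre of the second longest napkin ring: square wooden sleeve 44 x 44 mm in section, 64 mm long along its own y, with a square hole 30 x 30 mm right through along y; about 58 g. Lies with its hole level; either end may go first. On the bar it hangs with its centre 7 mm below the bar's axis and slides freely. May be absent (None): three or four rings are there.
- ring_c_mid (a point): Centre of the second shortest napkin ring: square wooden sleeve 44 x 44 mm in section, 52 mm long along its own y, with a square hole 30 x 30 mm right through along y; about 47 g. Lies with its hole level; either end may go first. On the bar it hangs with its centre 7 mm below the bar's axis and slides freely. May be absent (None): three or four rings are there.
- ring_d_mid (a point): Centre of the shortest napkin ring: square wooden sleeve 44 x 44 mm in section, 40 mm long along its own y, with a square hole 30 x 30 mm right through along y; about 36 g. Lies with its hole level; either end may go first. On the bar it hangs with its centre 7 mm below the bar's axis and slides freely. May be absent (None): three or four rings are there.
- mug: Bystander: white mug, 82 mm across and 95 mm tall, origin at the centre of its underside. Leave it alone.
- jar: Bystander: glass jar with steel lid, 84 mm across and 120 mm tall, origin at the centre of its underside. Leave it alone.
Mind the look-alikes: they are no part of the job. What is shaped like the part that bears ring_c_mid but red or turquoise is not meant.

How it is judged:
By the outcome, as a careful person would: the job done as asked, in the order asked, and still so for the second after the job is handed in, with the robot touching nothing.
Of ring_a, ring_b, ring_c, ring_d only 3 to 4 are there at a start; the rules pass over those that are not, and their reading is None.
At some moment in a run one of ring_a, ring_b, ring_c, ring_d may be knocked a few centimetres aside while the robot is not near it.
It also fails if it takes over 208 s, if anything falls off the work surface, if the arm or the gripper's body presses on something with over 40 N, if the wrist force passes 120 N, or if a joint passes its speed limit or range.

### The arm

A 7-joint arm with a two-finger parallel gripper is mounted at the origin on the work surface. World frame = base frame: x ahead of the robot, y to its left, z up, the work surface at z = 0. Lengths are in mm, angles in degrees, forces in N, time in s.
With the tool pointing down it reaches from about 400 to 875 mm from the base axis. Payload 19.3 kg.
Tool frame: the origin (TCP) lies on the centre line of the jaws, within the pads' length; the fingertips stand 25 mm ahead of it and the grasp point (between the pads) lies 6 mm ahead of it; z points along the fingers, x is the direction in which the jaws open and shut, and the axes are right-handed (so a half turn about z gives the same grasp; the last joint's range is limited). The gripper opens to 85 mm and grips with 20 to 120 N. Pads are 22 mm wide; open, the fingers measure 114 mm over their backs; the gripper's body (76 mm by 85 mm) begins 54 mm behind the grasp point. The pads swing forward as they close: fully open they stand 13 mm farther back than shut.
Start: joints at [72.582, 29.874, -2.08, 91.645, 1.215, 58.505, -6.463], TCP at [144.769, -607.994, 256.291] pointing down, gripper open.
Joint ranges: [-166.77, 166.77], [-17.47, 122.26], [-85.68, 81.53], [9.62, 139.38], [-72.42, 252.41], [9.2, 110.78], [-144.41, 144.41]. Speed limits (degrees/s): [108.29, 108.29, 136.94, 136.94, 172.46, 172.46, 172.46].

### API

Orientations are given as a 3x3 rotation matrix whose columns are the frame's x, y, z axes.
In Python, from bench import get_obs, imaging, bot gives the robot as it stands.
- The arm moves only by the tool send_rows, never from a script. Its argument "increments" is a list of rows, each an object with "dp": the shift along the tool's x, y, z in units of 60 mm (1.0 is 60 mm), a list of three; "dr": the turn, a rotation vector about the tool's x, y, z in units of 10 degrees (1.0 is 10 degrees), a list of three; "gripper": the finger opening in mm, from 0 to 85.4. In form: [{"dp": [tx, ty, tz], "dr": [wx, wy, wz], "gripper": gripper}, ...]. A call has exactly 8 rows; each row shifts and turns the commanded pose from where the row before left it, along the tool's axes as they then stand; what a row does not reach is not made up. A row lasts 1/8 s, in which the tool goes at most 62.5 mm and 10.7 degrees, less where a joint would pass 70% of its speed; a pose out of reach is approached as far as the arm can. A call is refused whole if a number of a shift passes 1 or a number of a turn 1, either way. A call with a gripper value outside its range is refused whole. The fingers move at their own pace and stop on an object; "grip_force" is the grip in N (left out, the last holds). Time passes only in rows, so rows that do not move let the fingers close, or fill a call up. It gives the time, the measured TCP pose, the force and the opening at its end, in the units of the state.
- get_obs(): the state, without advancing time (a new reading comes with each control period).
- imaging.grab_frame(name): name is "scene" or "top" or "wrist"; returns (picture, depth): 420x560x3 uint8, blue, green, red; 420x560 float32, mm along the optical axis (not along the pixel's ray), 0 where there is no reading.
- imaging.calibration(name): a dict with "mtx" (3x3 intrinsics, pixels), "extrinsics" (4x4, takes a point from world to camera coordinates). Camera axes: x right, y down, z forward; pixel columns grow to the right and rows downward; lengths in mm; the calibration is good to about 2 mm. A picture is of the moment at which its call begins: read the wrist's pose just before it. calibration takes no time and is no camera call; for the wrist camera it gives the pose at the moment of the call.
- bot.hand_in(): hands the job in, once; it reports no verdict.
The state is a dict: "clock": time; "joint_positions": joint angles; "qd": joint speeds; "joint_torque": joint torques, N m; "tcp_pos": TCP position; "orientation": TCP orientation; "contact_force": force on the tool from outside, world axes, zero at the start; "wrist_torque": the same for the moment, N m; "width": finger opening in mm.
Only numpy, scipy, OpenCV 4.12 (cv2) and the standard library are available. Lean on these libraries where they do the work, as an engineer would, in place of code of your own. Each camera call takes 0.05 s, during which the arm holds its last target. There are 200 camera calls.

## Working session

There is one attempt and no reset: what is moved stays moved. The work goes in short steps, Python scripts to look and compute and a tool call to move; the robot and the scene stay as the last step left them, time stands still between calls to the robot, and variables do not carry over. Pictures are saved under pics/ and viewed, about 12 in all and at most 16, crops included, and the job is handed in when it is done.

Besides the shell and the picture viewer there is one more tool, called after "Emit:" in YAML: its name, and indented under it one key for each argument. send_rows: Moves the arm, as the interface text tells. Its arguments: {"type":"object","properties":{"increments":{"type":"array","items":{"type":"object","properties":{"dp":{"type":"array","items":{"type":"number"}},"dr":{"type":"array","items":{"type":"number"}},"gripper":{"type":"number"}}}},"grip_force":{"type":"number"}},"required":["increments"]}

```bash
ls; mkdir -p pics; cat > h.py <<'E'
import numpy as np,cv2
from bench import get_obs,imaging,bot
def snap(n,f=None):
    p,d=imaging.grab_frame(n)
    c=imaging.calibration(n)
    if f: cv2.imwrite('pics/'+f,p)
    return p,d,np.array(c['mtx']),np.array(c['extrinsics'])
def cloud(d,K,E):
    v,u=np.indices(d.shape)
    P=np.stack([(u-K[0,2])*d/K[0,0],(v-K[1,2])*d/K[1,1],d],-1)
    return (P-E[:3,3])@E[:3,:3]
def ray(u,v,z,K,E):
    r=E[:3,:3].T@np.linalg.inv(K)@np.array([u,v,1.]);c=-E[:3,:3].T@E[:3,3]
    return c+r*(z-c[2])/r[2]
E
python3 - <<'E'
from h import *
o=get_obs();print(o)
for n in('scene','top'):
    p,d,K,E=snap(n,n+'1.png');np.savez(n+'1.npz',p=p,d=d,K=K,E=E)
    print(n,K,E)
E
```

```text
pics
{'clock': 0.0, 'joint_positions': array([72.58212823, 29.91066699, -2.08283014, 91.67235134,  1.21642228,
       58.50517611, -6.46205211]), 'qd': array([-0.0187762 ,  0.00038859, -0.02197319,  0.03027376, -0.0646834 ,
        0.08656675,  0.05859979]), 'joint_torque': array([-1.92298561e-03, -9.27128363e+01,  1.97925568e+00, -3.69944930e+01,
        1.77472027e-02,  8.03975912e-03, -3.25851704e-05]), 'tcp_pos': array([ 144.69910014, -607.70698373,  255.71795658]), 'orientation': array([[ 2.31716698e-01, -9.72783246e-01, -3.59513116e-04],
       [-9.72782633e-01, -2.31716957e-01,  1.09580877e-03],
       [-1.14928970e-03,  9.58109267e-05, -9.99999335e-01]]), 'contact_force': array([-0.16279306, -0.8457872 , -0.06768968]), 'wrist_torque': array([ 2.19062368e-02,  2.47182828e-05, -4.16946872e-02]), 'width': 85.60367288324535}
scene [[461.72908054   0.         272.89958526]
 [  0.         461.72908054 215.54059048]
 [  0.           0.           1.        ]] [[-8.78724276e-01  4.76932101e-01  1.94786636e-02  3.92640687e+02]
 [ 3.29137550e-01  6.34964947e-01 -6.98919158e-01 -1.01681682e+02]
 [-3.45705251e-01 -6.07746071e-01 -7.14935377e-01  1.49348033e+03]
 [ 0.00000000e+00  0.00000000e+00  0.00000000e+00  1.00000000e+00]]
top [[479.68201809   0.         264.25258816]
 [  0.         479.68201809 206.69641505]
 [  0.           0.           1.        ]] [[-9.43943796e-04 -9.99998103e-01 -1.70362265e-03  8.43973911e+00]
 [-9.85771421e-01  1.21687187e-03 -1.68086953e-01  4.71183700e+02]
 [ 1.68088707e-01  1.52071788e-03 -9.85770700e-01  1.48568410e+03]
 [ 0.00000000e+00  0.00000000e+00  0.00000000e+00  1.00000000e+00]]
```

View pics/scene1.png

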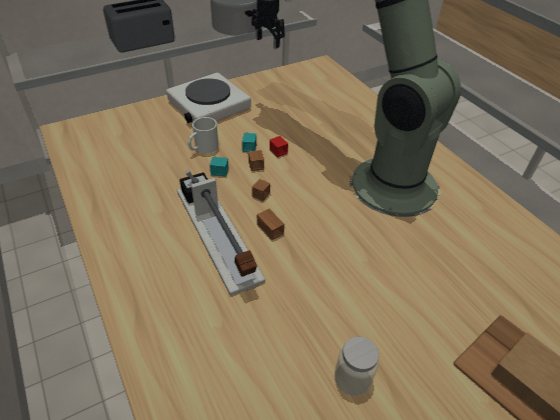

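View pics/top1.png

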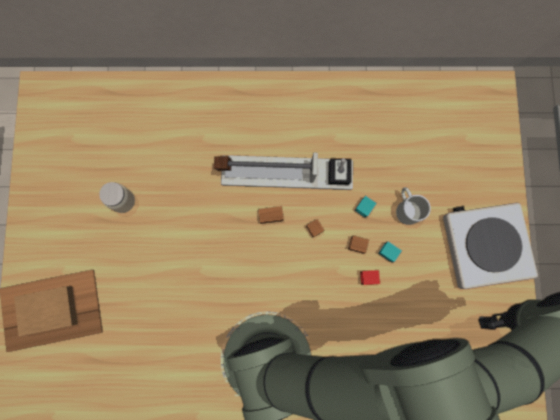

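The scene view shows three plain wooden rings, the stand with its cap, and the red and turquoise look-alikes. In the top view the rings are at (270,215), (315,228) and (358,244), the cap at (222,163) and the switch at (341,172).

```bash
python3 - <<'E'
from h import *
for n in ('top','scene'):
    f=np.load(n+'1.npz');p,d,K,E=f['p'],f['d'],f['K'],f['E']
    W=cloud(d,K,E); H=cv2.cvtColor(p,cv2.COLOR_BGR2HSV)
    ok=(d>0)&(W[...,0]>300)&(W[...,0]<950)&(abs(W[...,1])<500)
    m=(ok&(W[...,2]>36)&(W[...,2]<52)).astype(np.uint8)
    k,l,s,c=cv2.connectedComponentsWithStats(m)
    print(n)
    for i in range(1,k):
        if s[i,4]<40: continue
        q=W[l==i]
        print(s[i],c[i].round(),'hsv',np.median(H[l==i],0),'mean',q.mean(0).round(1),cv2.minAreaRect(q[:,:2].astype(np.float32)))
    b=ok&(W[...,2]>95)&(W[...,2]<112)
    q=W[b]; print('bar',len(q),cv2.minAreaRect(q[:,:2].astype(np.float32)),cv2.fitLine(q[:,:2].astype(np.float32),cv2.DIST_HUBER,0,.01,.01).T)
    b=ok&(W[...,2]>10)&(W[...,2]<25)&(H[...,1]<60)&(W[...,0]>600); q=W[b]
    print('base',len(q),cv2.minAreaRect(q[:,:2].astype(np.float32)))
    b=ok&(W[...,2]>57)&(W[...,2]<73)&(H[...,2]<70)&(W[...,0]>600); q=W[b]
    print('box',len(q),q.mean(0),cv2.minAreaRect(q[:,:2].astype(np.float32)))
E
```

```text
top
[356 196  21  20 225] [366. 205.] hsv [ 88. 162. 152.] mean [ 474.1 -315.7   44.2] ((474.3598937988281, -315.9176330566406), (43.807456970214844, 52.65400314331055), 52.85663986206055)
[412 198  13  19  40] [421. 205.] hsv [25. 19. 81.] mean [ 474.2 -487.7   44.2] ((473.2620544433594, -485.5317687988281), (65.82795715332031, 22.675872802734375), 28.791353225708008)
[259 206  25  17 331] [271. 214.] hsv [ 12. 144. 140.] mean [448.1 -12.7  43.7] ((448.87872314453125, -12.531776428222656), (45.194068908691406, 75.6398696899414), 6.777394771575928)
[307 219  18  18 181] [315. 227.] hsv [ 12. 144. 140.] mean [ 405.1 -153.2   43.8] ((405.37811279296875, -153.4073944091797), (44.09225845336914, 41.327369689941406), 30.48816680908203)
[350 235  19  18 234] [359. 244.] hsv [ 12. 144. 140.] mean [ 353.  -289.1   44.1] ((353.3067321777344, -290.1256408691406), (52.57414245605469, 43.78261184692383), 74.4596176147461)
[380 241  22  20 243] [391. 251.] hsv [ 88. 160. 155.] mean [ 329.8 -387.3   43.7] ((329.1432800292969, -388.0350646972656), (53.12947082519531, 44.454254150390625), 55.3899230
[... 1635 characters left out ...]
8046875, -10.935211181640625), (46.852046966552734, 78.78132629394531), 8.049956321716309)
[335 369  16  19  61] [342. 380.] hsv [21. 43. 88.] mean [540.8 478.8  43.7] ((540.166748046875, 474.6502990722656), (9.608865737915039, 49.11790084838867), 4.948159694671631)
bar 829 ((540.7879028320312, -1.24542236328125), (1000.10986328125, 186.91273498535156), 87.28959655761719) [[ 5.6294780e-02 -9.9841422e-01  5.9742303e+02 -6.4142461e+00]]
base 1661 ((626.3018188476562, -63.95631408691406), (427.6169738769531, 52.42512893676758), 89.93547058105469)
box 89 [ 620.62837216 -225.30683747   64.71691603] ((620.81689453125, -56.65791320800781), (418.9855651855469, 28.884424209594727), 88.31599426269531)
```

```bash
cat >> h.py <<'E'
from scipy.spatial.transform import Rotation as Ro
def Rdown(a):  # tool x axis at world angle a (deg), pointing down
    c,s=np.cos(np.radians(a)),np.sin(np.radians(a))
    return np.array([[c,s,0],[s,-c,0],[0,0,-1.]])
def plan(pos,a,p0=None,R0=None):
    "total shift in units of 60mm in tool axes (start orientation) & turn in units of 10 deg"
    o=get_obs();p0=o['tcp_pos'] if p0 is None else p0;R0=o['orientation'] if R0 is None else R0
    R1=Rdown(a) if np.isscalar(a) else a
    d=R0.T@(np.array(pos)-p0)/60; r=np.degrees(Ro.from_matrix(R0.T@R1).as_rotvec())/10
    print('dp',d.round(3),'dr',r.round(3),'dp in final axes',(R1.T@(np.array(pos)-p0)/60).round(3))
E
python3 - <<'E'
from h import *
for n in ('top','scene'):
    f=np.load(n+'1.npz');p,d,K,E=f['p'],f['d'],f['K'],f['E']
    W=cloud(d,K,E)
    ok=(d>0)&(W[...,0]>540)&(W[...,0]<700)&(abs(W[...,1]+60)<300)
    b=ok&(W[...,2]>100)&(W[...,2]<112)&(W[...,1]>-140)&(W[...,1]<80)
    q=W[b].astype(np.float32); print(n,'bar',len(q),cv2.fitLine(q[:,:2],cv2.DIST_HUBER,0,.01,.01).T)
    b=ok&(W[...,2]>107)&(W[...,2]<122)&(W[...,1]>75);q=W[b].astype(np.float32);print('cap',len(q),q.min(0),q.max(0),cv2.minAreaRect(q[:,:2]))
    b=ok&(W[...,2]>122)&(W[...,2]<142)&(W[...,1]<0);q=W[b].astype(np.float32);print('plate',len(q),q.mean(0),cv2.minAreaRect(q[:,:2]))
    b=ok&(W[...,2]>80)&(W[...,2]<130)&(W[...,1]<-190);q=W[b].astype(np.float32);print('bat',len(q),q.mean(0),q.min(0),q.max(0))
E=imaging.calibration('wrist');print(E);o=get_obs();X=np.array(E['extrinsics']);c=-X[:3,:3].T@X[:3,3]
print('cam in tool',o['orientation'].T@(c-o['tcp_pos']),o['orientation'].T@X[:3,:3].T)
plan([640,-285,180],-90)
E
python3 -c "
import cv2;p=cv2.imread('pics/top1.png')[140:260,205:400];cv2.imwrite('pics/crop.png',cv2.resize(p,None,fx=4,fy=4,interpolation=cv2.INTER_CUBIC))"
```

```text
top bar 346 [[ 3.4203131e-02  9.9941492e-01  5.9229779e+02 -3.0336159e+01]]Traceback (most recent call last):
  File "<stdin>", line 8, in <module>
cv2.error: OpenCV(4.12.0) /io/opencv/modules/imgproc/src/convhull.cpp:143: error: (-215:Assertion failed) total >= 0 && (depth == CV_32F || depth == CV_32S) in function 'convexHull'
```

View pics/crop.png

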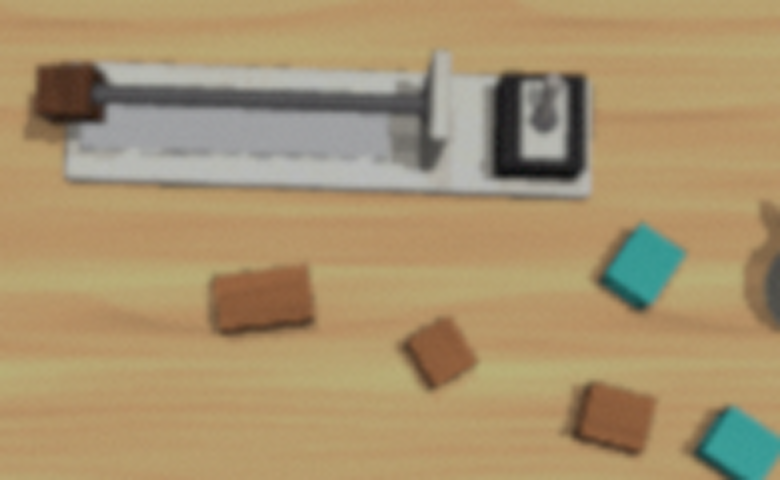

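The crop shows a bar slightly yawed, the cap at the left end, and the bat leaning away from the robot (on).

```bash
python3 - <<'E'
from h import *
for n in ('top','scene'):
    f=np.load(n+'1.npz');p,d,K,E=f['p'],f['d'],f['K'],f['E']
    W=cloud(d,K,E)
    ok=(d>0)&(W[...,0]>540)&(W[...,0]<700)
    def g(name,zl,zh,yl,yh):
        q=W[ok&(W[...,2]>zl)&(W[...,2]<zh)&(W[...,1]>yl)&(W[...,1]<yh)].astype(np.float32)
        if len(q)<3: print(n,name,'none');return
        print(n,name,len(q),q.mean(0),q.min(0),q.max(0),cv2.fitLine(q[:,:2],cv2.DIST_HUBER,0,.01,.01).T)
    g('bar',100,112,-130,70); g('cap',112,125,60,160);g('plate',122,145,-250,-100);g('bat',80,130,-300,-190);g('box',55,72,-300,-190);g('base',12,23,-320,180)
E=imaging.calibration('wrist');o=get_obs();X=np.array(E['extrinsics']);c=-X[:3,:3].T@X[:3,3]
print('cam in tool',E['mtx'],o['orientation'].T@(c-o['tcp_pos']),o['orientation'].T@X[:3,:3].T)
plan([655,-235,200],-92)
E
```

```text
top bar 298 [592.5936   -31.331688 106.22286 ] [ 581.5004  -127.61574  100.13056] [604.4231   67.31958 111.85586] [[ 3.3991419e-02  9.9942213e-01  5.9228192e+02 -3.0654530e+01]]
top cap 139 [598.6608  135.77309 117.51388] [578.1785    97.511505 112.107445] [618.9341  159.3373  124.19079] [[  0.7578051  -0.652481  599.76715   135.13506  ]]
top plate 114 [ 588.03424 -145.76074  134.83807] [ 553.1089   -152.95027   123.483406] [ 624.3139  -138.66174  143.09767] [[ 9.9965090e-01 -2.6421702e-02  5.8826709e+02 -1.4580527e+02]]
top bat 40 [ 599.3217  -234.15349  102.9164 ] [ 587.01807 -241.36768   80.149  ] [ 610.6571  -228.64476  118.81067] [[ 9.9847192e-01 -5.5262025e-02  5.9827301e+02 -2.3346236e+02]]
top box 484 [ 582.2029   -232.86513    65.222275] [ 543.65875  -268.83405    55.083736] [ 626.4157  -197.53847   71.97804] [[ 8.3740306e-01  5.4658586e-01  5.8342108e+02 -2.3137654e+02]]
top base 1988 [585.69946  -41.811787  18.30539 ] [ 540.03143  -280.66043    12.031907] [689.5793   149.39127   22.992928] [[ 6.0156975e-03  9.9998188e-01  5.7936041e+02 -3.2888069e+01]]
scene bar 324 [597.9
[... 827 characters left out ...]
] [[ 8.9068574e-01  4.5461953e-01  5.9474878e+02 -2.3749286e+02]]
scene base 2138 [609.90906    -6.9821625  18.90005  ] [ 542.7576   -277.7665     12.012938] [652.7438   151.94893   22.997982] [[ 3.3211637e-02 -9.9944836e-01  6.1933844e+02 -2.6496658e+01]]
cam in tool [[330.2046226    0.         286.38443438]
 [  0.         330.2046226  208.42254833]
 [  0.           0.           1.        ]] [-2.42252409e-02 -7.76718655e+01 -1.17270324e+02] [[ 9.99998521e-01  8.73070816e-04  1.48199894e-03]
 [-1.28021434e-03  9.53216552e-01  3.02285570e-01]
 [-1.14874921e-03 -3.02287020e-01  9.53216260e-01]]
dp [-4.073 -9.713  0.933] dr [1.000e-03 6.000e-03 1.539e+00] dp in final axes [-6.506 -8.284  0.93 ]
```

Emit:
send_rows:
  increments:
    - {"dp":[0,0,0],"dr":[0,0,0.77],"gripper":0}
    - {"dp":[0,0,0],"dr":[0,0,0.77],"gripper":0}
    - {"dp":[-0.466,-0.586,0.066],"dr":[0,0,0],"gripper":0}
    - {"dp":[-0.466,-0.586,0.066],"dr":[0,0,0],"gripper":0}
    - {"dp":[-0.466,-0.586,0.066],"dr":[0,0,0],"gripper":0}
    - {"dp":[-0.466,-0.586,0.066],"dr":[0,0,0],"gripper":0}
    - {"dp":[-0.466,-0.586,0.066],"dr":[0,0,0],"gripper":0}
    - {"dp":[-0.466,-0.586,0.066],"dr":[0,0,0],"gripper":0}

```text
clock: 1.1
tcp_pos: [362.5, -446.6, 232.2]
orientation: [[-0.035, -0.999, -0.0], [-0.999, 0.035, 0.0], [-0.0, 0.0, -1.0]]
contact_force: [0.0, -1.0, -0.2]
width: 0.3
```

Emit:
send_rows:
  increments:
    - {"dp":[-0.466,-0.586,0.066],"dr":[0,0,0],"gripper":0}
    - {"dp":[-0.466,-0.586,0.066],"dr":[0,0,0],"gripper":0}
    - {"dp":[-0.466,-0.586,0.066],"dr":[0,0,0],"gripper":0}
    - {"dp":[-0.466,-0.586,0.066],"dr":[0,0,0],"gripper":0}
    - {"dp":[-0.466,-0.586,0.066],"dr":[0,0,0],"gripper":0}
    - {"dp":[-0.466,-0.586,0.066],"dr":[0,0,0],"gripper":0}
    - {"dp":[-0.466,-0.586,0.066],"dr":[0,0,0],"gripper":0}
    - {"dp":[-0.466,-0.586,0.066],"dr":[0,0,0],"gripper":0}

```text
clock: 2.1
tcp_pos: [651.3, -233.0, 200.3]
orientation: [[-0.035, -0.999, -0.001], [-0.999, 0.035, 0.0], [-0.0, 0.001, -1.0]]
contact_force: [-0.7, -0.4, 0.5]
width: -0.4
```

Emit:
send_rows:
  increments:
    - {"dp":[0,0,0.45],"dr":[0,0,0],"gripper":0}
    - {"dp":[0,0,0.45],"dr":[0,0,0],"gripper":0}
    - {"dp":[0,0,0.43],"dr":[0,0,0],"gripper":0}
    - {"dp":[0,0,0],"dr":[0,0,0],"gripper":0}
    - {"dp":[0,0.25,0],"dr":[0,0,0],"gripper":0}
    - {"dp":[0,0.25,0],"dr":[0,0,0],"gripper":0}
    - {"dp":[0,0.2,0],"dr":[0,0,0],"gripper":0}
    - {"dp":[0,0.2,0],"dr":[0,0,0],"gripper":0}

```text
clock: 3.1
tcp_pos: [596.1, -232.2, 121.7]
orientation: [[-0.035, -0.999, 0.001], [-0.999, 0.035, -0.0], [0.0, -0.001, -1.0]]
contact_force: [0.1, -0.8, 0.3]
width: -0.0
```

Emit:
send_rows:
  increments:
    - {"dp":[0,0.1,0],"dr":[0,0,0],"gripper":0}
    - {"dp":[0,0,0],"dr":[0,0,0],"gripper":0}
    - {"dp":[0,-0.5,0],"dr":[0,0,0],"gripper":0}
    - {"dp":[0,0,-0.6],"dr":[0,0,0],"gripper":85}
    - {"dp":[0,0,-0.6],"dr":[0,0,0],"gripper":85}
    - {"dp":[0,0,-0.6],"dr":[0,0,0],"gripper":85}
    - {"dp":[0,0,0],"dr":[0,0,0],"gripper":85}
    - {"dp":[0,0,0],"dr":[0,0,0],"gripper":85}

```text
clock: 4.1
tcp_pos: [620.3, -232.8, 228.5]
orientation: [[-0.035, -0.999, -0.001], [-0.999, 0.035, 0.0], [-0.0, 0.001, -1.0]]
contact_force: [0.2, -0.2, -0.0]
width: 84.8
```

```bash
python3 - <<'E'
from h import *
a=snap('scene');b=snap('wrist')
np.savez('w2.npz',p=b[0],d=b[1],K=b[2],E=b[3])
c=cv2.resize(a[0][110:310,150:320],None,fx=2.1,fy=2.1);out=np.zeros((420,900,3),np.uint8);out[:,:357]=c[:,:357];out=np.hstack([c,cv2.resize(b[0],(440,330),interpolation=3) if 0 else cv2.copyMakeBorder(cv2.resize(b[0],(440,330)),0,90,0,0,0)])
cv2.imwrite('pics/sw.png',out)
o=get_obs();print(o['tcp_pos'])
E
```

```text
[ 620.09826801 -232.76775094  227.95388367]
```

View pics/sw.png

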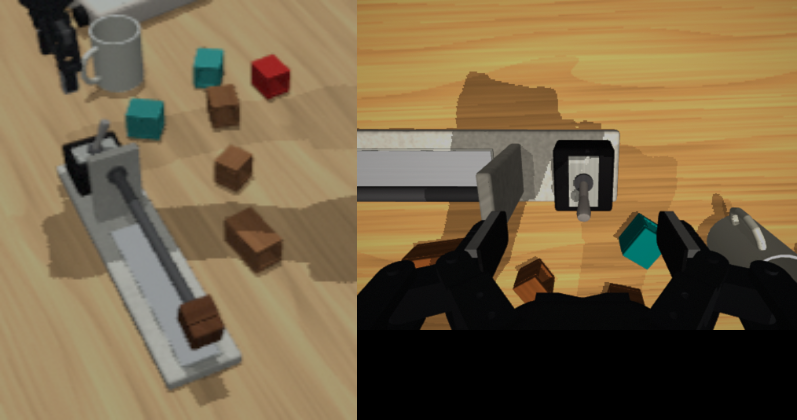

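```bash
python3 - <<'E'
from h import *
f=np.load('w2.npz');p,d,K,E=f['p'],f['d'],f['K'],f['E'];W=cloud(d,K,E)
def g(name,zl,zh,yl,yh,xl=500,xh=700):
    q=W[(d>0)&(W[...,2]>zl)&(W[...,2]<zh)&(W[...,1]>yl)&(W[...,1]<yh)&(W[...,0]>xl)&(W[...,0]<xh)].astype(np.float32)
    if len(q)<3: print(name,'none');return
    print(name,len(q),q.mean(0),q.min(0),q.max(0),cv2.fitLine(q[:,:2],cv2.DIST_HUBER,0,.01,.01).T)
g('bat',85,120,-270,-190);g('boxtop',60,70,-300,-190);g('plate',130,145,-180,-110);g('bar',100,112,-130,70)
print(get_obs()['joint_positions'])
plan([600.8,139+0,230],-2)
E
```

```text
bat 533 [ 574.2816  -232.945    104.86745] [ 561.7027  -239.9451    85.19343] [ 583.5162   -225.35312   116.962326] [[ 9.9962378e-01 -2.7427979e-02  5.7479968e+02 -2.3289296e+02]]
boxtop 5455 [ 592.4772  -233.60239   64.92206] [ 547.26306  -269.30832    60.018997] [ 628.1832  -197.78871   69.98416] [[   0.775986    -0.6307501  592.6825    -231.9735   ]]
plate 1121 [ 605.63403 -146.91248  133.8137 ] [ 580.06384 -153.90941  130.03761] [ 625.1365  -138.70477  136.35442] [[ 9.9365282e-01 -1.1249044e-01  6.0530585e+02 -1.4685429e+02]]
bar 2889 [595.03174 -66.08418 105.47375] [ 584.6836  -128.17546  100.0007 ] [603.40204    -2.7205348 109.32274  ] [[ 3.5983261e-02  9.9935240e-01  5.9558044e+02 -6.6563171e+01]]
[ 17.2235838   34.98341066  -2.78074795  86.98255647   1.8699808
  58.17907174 -78.04114256]
dp [-6.181  0.537 -0.03 ] dr [ 5.e-03  1.e-02 -9.e+00] dp in final axes [-0.538 -6.181 -0.034]
```

Emit:
send_rows:
  increments:
    - {"dp":[0,0,0],"dr":[0,0,-1],"gripper":85}
    - {"dp":[0,0,0],"dr":[0,0,-1],"gripper":85}
    - {"dp":[0,0,0],"dr":[0,0,-1],"gripper":85}
    - {"dp":[0,0,0],"dr":[0,0,-1],"gripper":85}
    - {"dp":[0,0,0],"dr":[0,0,-1],"gripper":85}
    - {"dp":[0,0,0],"dr":[0,0,-1],"gripper":85}
    - {"dp":[0,0,0],"dr":[0,0,-1],"gripper":85}
    - {"dp":[0,0,0],"dr":[0,0,-1],"gripper":85}

```text
clock: 5.2
tcp_pos: [620.2, -232.9, 228.0]
orientation: [[0.979, -0.202, -0.001], [-0.202, -0.979, 0.001], [-0.001, -0.0, -1.0]]
contact_force: [-0.3, -0.4, 0.3]
width: 85.2
```

Emit:
send_rows:
  increments:
    - {"dp":[0,0,0],"dr":[0,0,-1],"gripper":85}
    - {"dp":[-0.074,-0.883,0],"dr":[0,0,0],"gripper":85}
    - {"dp":[-0.074,-0.883,0],"dr":[0,0,0],"gripper":85}
    - {"dp":[-0.074,-0.883,0],"dr":[0,0,0],"gripper":85}
    - {"dp":[-0.074,-0.883,0],"dr":[0,0,0],"gripper":85}
    - {"dp":[-0.074,-0.883,0],"dr":[0,0,0],"gripper":85}
    - {"dp":[-0.074,-0.883,0],"dr":[0,0,0],"gripper":85}
    - {"dp":[-0.074,-0.883,0],"dr":[0,0,0],"gripper":85}

```text
clock: 6.2
tcp_pos: [601.9, 140.3, 228.3]
orientation: [[0.999, -0.035, -0.001], [-0.035, -0.999, -0.0], [-0.001, 0.0, -1.0]]
contact_force: [1.2, -0.3, 1.0]
width: 85.1
```

```bash
python3 - <<'E'
from h import *
p,d,K,E=snap('wrist','cap1.png');W=cloud(d,K,E)
def g(name,zl,zh,yl,yh,xl=500,xh=700):
    q=W[(d>0)&(W[...,2]>zl)&(W[...,2]<zh)&(W[...,1]>yl)&(W[...,1]<yh)&(W[...,0]>xl)&(W[...,0]<xh)].astype(np.float32)
    if len(q)<3: print(name,'none');return
    print(name,len(q),q.mean(0),q.min(0),q.max(0),cv2.fitLine(q[:,:2],cv2.DIST_HUBER,0,.01,.01).T,cv2.minAreaRect(q[:,:2]))
g('captop',113,122,80,200);g('bar',100,112,-130,90)
print(get_obs()['tcp_pos'],get_obs()['joint_positions'])
E
```

```text
Traceback (most recent call last):
cv2.error: OpenCV(4.12.0) /io/opencv/modules/imgproc/src/convhull.cpp:143: error: (-215:Assertion failed) total >= 0 && (depth == CV_32F || depth == CV_32S) in function 'convexHull'
```

View pics/cap1.png

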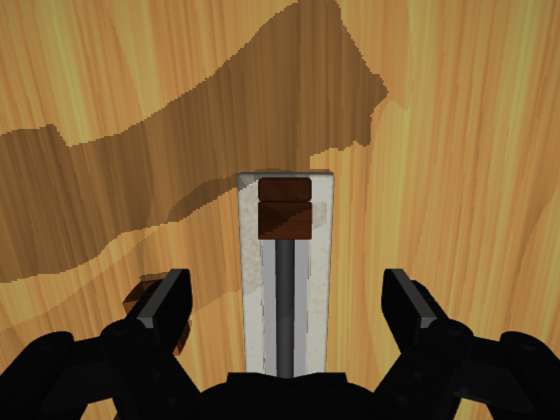

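The wrist view shows the cap centred between the fingers at about (285,208), with the bar running down at column 285.

```bash
cat >> h.py <<'E'
def g(W,d,name,zl,zh,yl,yh,xl=500,xh=700):
    q=W[(d>0)&(W[...,2]>zl)&(W[...,2]<zh)&(W[...,1]>yl)&(W[...,1]<yh)&(W[...,0]>xl)&(W[...,0]<xh)].astype(np.float32)
    if len(q)<3: print(name,'none');return
    xy=np.ascontiguousarray(q[:,:2])
    print(name,len(q),'mean',q.mean(0),q.min(0),q.max(0),'line',cv2.fitLine(xy,cv2.DIST_HUBER,0,.01,.01).T,'rect',cv2.minAreaRect(xy))
E
python3 - <<'E'
from h import *
p,d,K,E=snap('wrist');W=cloud(d,K,E)
g(W,d,'captop',113,122,80,200);g(W,d,'bar',100,112,20,110)
print(get_obs()['tcp_pos'],get_obs()['joint_positions'])
E
```

```text
captop 1985 mean [601.066   132.66756 117.38991] [580.72437 118.50018 113.0037 ] [620.7508  152.09041 121.97744] line [[ 9.9993092e-01 -1.1755054e-02  6.0110291e+02  1.3266785e+02]] rect ((600.8318481445312, 135.34344482421875), (33.41075897216797, 39.62628173828125), 88.49880981445312)
bar 1774 mean [598.6788    67.31312  106.080154] [589.4279    20.016275 100.149605] [607.8713  109.9556  109.27101] line [[2.8630473e-02 9.9959004e-01 5.9861835e+02 6.7308815e+01]] rect ((598.8253784179688, 65.02143859863281), (90.31705474853516, 15.820067405700684), 88.0385513305664)
[600.83952243 145.51950843 228.48557097] [ -0.38953078  33.07837051 -27.70809253  93.30948476  17.19533736
  57.91469929 -35.05204367]
```

```bash
python3 - <<'E'
from h import *
p,d,K,E=snap('wrist');W=cloud(d,K,E)
for v in range(170,245,5): print(v,W[v,285].round(1),p[v,285])
g(W,d,'capleft',60,122,100,180,575,640)
E
```

```text
170 [600.5 152.1  -1.2] [ 44  84 120]
175 [ 6.003e+02  1.469e+02 -4.000e-01] [36 69 99]
180 [600.3 145.   15.4] [69 76 79]
185 [601.2 162.2 108.1] [12 19 33]
190 [601.1 158.5 108.5] [ 9 21 47]
195 [601.  155.2 110.6] [ 9 22 46]
200 [600.9 151.7 111.7] [11 22 46]
205 [600.8 148.  112.1] [ 9 22 46]
210 [600.7 144.5 113.5] [ 9 22 45]
215 [600.6 141.  114.8] [ 9 21 46]
220 [600.5 137.6 116. ] [ 8 16 34]
225 [600.4 134.1 117.3] [11 27 54]
230 [600.3 130.6 118.5] [13 29 61]
235 [600.2 126.5 118.1] [13 30 63]
240 [600.1 123.  119.2] [14 31 66]
capleft 3534 mean [601.56903 138.20615 113.97875] [581.47266 100.06609  96.31207] [622.0492  162.40488 121.99177] line [[4.8588168e-02 9.9881887e-01 6.0148120e+02 1.3609071e+02]] rect ((601.240966796875, 131.01280212402344), (62.25178146362305, 40.03293228149414), 88.21968841552734)
```

Emit:
send_rows:
  increments:
    - {"dp":[0,0.117,0.425],"dr":[0,0,0],"gripper":85}
    - {"dp":[0,0,0.425],"dr":[0,0,0],"gripper":85}
    - {"dp":[0,0,0.425],"dr":[0,0,0],"gripper":85}
    - {"dp":[0,0,0.425],"dr":[0,0,0],"gripper":85}
    - {"dp":[0,0,0.425],"dr":[0,0,0],"gripper":85}
    - {"dp":[0,0,0],"dr":[0,0,0],"gripper":85}
    - {"dp":[0,0,0],"dr":[0,0,0],"gripper":50}
    - {"dp":[0,0,0],"dr":[0,0,0],"gripper":42}
  grip_force: 40

```text
clock: 7.35
tcp_pos: [602.6, 131.6, 102.6]
orientation: [[0.999, -0.035, 0.001], [-0.035, -0.999, 0.0], [0.001, -0.0, -1.0]]
contact_force: [0.3, 0.5, -0.6]
width: 51.0
```

Emit:
send_rows:
  increments:
    - {"dp":[0,0,0],"dr":[0,0,0],"gripper":30}
    - {"dp":[0,0,0],"dr":[0,0,0],"gripper":30}
    - {"dp":[0,0,0],"dr":[0,0,0],"gripper":30}
    - {"dp":[0,-0.1,0],"dr":[0,0,0],"gripper":30}
    - {"dp":[0,-0.2,0],"dr":[0,0,0],"gripper":30}
    - {"dp":[0,-0.2,0],"dr":[0,0,0],"gripper":30}
    - {"dp":[0,0,0],"dr":[0,0,0],"gripper":30}
    - {"dp":[0,0,0],"dr":[0,0,0],"gripper":30}

```text
clock: 8.35
tcp_pos: [603.1, 161.6, 101.5]
orientation: [[0.999, -0.035, -0.0], [-0.035, -0.999, -0.0], [-0.0, 0.0, -1.0]]
contact_force: [-0.3, 1.0, 0.1]
width: 39.8
```

Emit:
send_rows:
  increments:
    - {"dp":[0,-0.3,0],"dr":[0,0,0],"gripper":30}
    - {"dp":[0,-0.4,0],"dr":[0,0,0],"gripper":30}
    - {"dp":[0,-0.4,0],"dr":[0,0,0],"gripper":30}
    - {"dp":[-0.5,-0.1,0],"dr":[0,0,0],"gripper":30}
    - {"dp":[-0.5,0,0],"dr":[0,0,0],"gripper":30}
    - {"dp":[-0.2,0,0],"dr":[0.7,0,0],"gripper":30}
    - {"dp":[0,0,0],"dr":[0.7,0,0],"gripper":30}
    - {"dp":[0,0,0],"dr":[0,0,0],"gripper":30}

```text
clock: 9.35
tcp_pos: [534.2, 234.2, 101.1]
orientation: [[0.999, -0.038, 0.008], [-0.039, -0.97, 0.241], [-0.001, -0.241, -0.97]]
contact_force: [0.4, 0.2, -0.7]
width: 39.2
```

```bash
python3 - <<'E'
from h import *
a=snap('scene');b=snap('wrist')
c=cv2.resize(a[0][130:330,170:360],None,fx=2.1,fy=2.1)
cv2.imwrite('pics/pull.png',np.hstack([c,cv2.copyMakeBorder(cv2.resize(b[0],(400,300)),0,120,0,0,0)]))
o=get_obs();print(o['tcp_pos'],o['width'],o['orientation'])
E
```

```text
[533.91666842 236.73391446 101.62876631] 39.551814758748435 [[ 9.99382085e-01 -3.41914001e-02  8.14833553e-03]
 [-3.51475420e-02 -9.70059049e-01  2.40312488e-01]
 [-3.12253784e-04 -2.40450389e-01 -9.70661379e-01]]
```

View pics/pull.png

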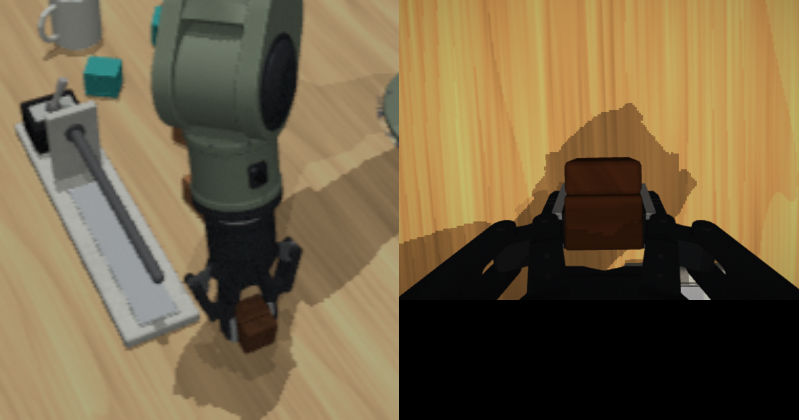

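Emit:
send_rows:
  increments:
    - {"dp":[0,0.073,0.295],"dr":[0,0,0],"gripper":30}
    - {"dp":[0,0.073,0.295],"dr":[0,0,0],"gripper":30}
    - {"dp":[0,0.073,0.295],"dr":[0,0,0],"gripper":30}
    - {"dp":[0,0.073,0.295],"dr":[0,0,0],"gripper":30}
    - {"dp":[0,0,0],"dr":[0,0,0],"gripper":30}
    - {"dp":[0,0,0],"dr":[0,0,0],"gripper":60}
    - {"dp":[0,0,0],"dr":[0,0,0],"gripper":60}
    - {"dp":[0,0,0],"dr":[0,0,0],"gripper":60}

```text
clock: 10.45
tcp_pos: [534.0, 236.3, 29.1]
orientation: [[0.999, -0.034, 0.009], [-0.035, -0.97, 0.242], [0.001, -0.242, -0.97]]
contact_force: [0.1, -1.0, -0.3]
width: 60.0
```

Emit:
send_rows:
  increments:
    - {"dp":[0,-0.12,-0.486],"dr":[0,0,0],"gripper":60}
    - {"dp":[0,-0.12,-0.486],"dr":[0,0,0],"gripper":85}
    - {"dp":[0,-0.12,-0.486],"dr":[0,0,0],"gripper":85}
    - {"dp":[0,-0.12,-0.486],"dr":[0,0,0],"gripper":85}
    - {"dp":[0,-0.12,-0.486],"dr":[0,0,0],"gripper":85}
    - {"dp":[0,0,0],"dr":[-0.7,0,0],"gripper":85}
    - {"dp":[0,0,0],"dr":[-0.7,0,0],"gripper":85}
    - {"dp":[0,0,0],"dr":[0,0,0],"gripper":85}

```text
clock: 11.45
tcp_pos: [533.1, 238.5, 179.3]
orientation: [[1.0, -0.031, 0.001], [-0.031, -1.0, 0.001], [0.001, -0.001, -1.0]]
contact_force: [0.6, -0.4, 0.3]
width: 84.9
```

```bash
python3 - <<'E'
from h import *
p,d,K,E=snap('wrist');W=cloud(d,K,E)
g(W,d,'captop',33,46,150,320,450,620)
o=get_obs();print(o['tcp_pos'],o['orientation'],o['joint_positions'])
p,d,K,E=snap('top');W=cloud(d,K,E)
for k,(x,y) in dict(a=(448,-12),d=(405,-153),c=(353,-289)).items():
  g(W,d,k,36,52,y-60,y+60,x-55,x+55)
plan([448,-12,180],7)
E
```

```text
captop 2721 mean [533.9342  244.61508  39.02954] [513.6171   220.16818   33.211132] [554.2678   266.98538   41.408104] line [[ 3.4853223e-01 -9.3729681e-01  5.3397498e+02  2.4466478e+02]] rect ((533.9185791015625, 243.7240753173828), (46.00830078125, 39.77484130859375), 87.67212677001953)
[533.32030456 237.08105969 178.88786025] [[ 9.99461994e-01 -3.27975532e-02  2.06078307e-04]
 [-3.27978981e-02 -9.99460034e-01  1.98436258e-03]
 [ 1.40884795e-04 -1.99005391e-03 -9.99998010e-01]] [ -9.62312674  33.77358911 -28.73968147 101.15477281  20.24656228
  50.18839903 -49.27533719]
a none
d 179 mean [ 405.18414  -153.00215    44.131123] [ 376.60718  -180.30638    36.396137] [ 431.75577  -126.486565   50.982   ] line [[ 9.9366546e-01 -1.1237889e-01  4.0494009e+02 -1.5309346e+02]] rect ((405.52752685546875, -153.7774200439453), (44.10345458984375, 40.748939514160156), 30.55364227294922)
c 237 mean [ 353.083   -288.9028    44.38653] [ 326.8933  -317.80026   36.11213] [ 380.0903   -259.5573     51.888134] line [[   0.6535308     0.75689995  353.1074     -288.91925   ]] rect ((353.5780944824219, -290.01434326171875), (52.68181610107422, 45.03436279296875), 74.64242553710938)
dp [-1.282  4.179 -0.03 ] dr [-0.011  0.001 -0.898] dp in final axes [-1.918  3.927 -0.022]
```

Emit:
send_rows:
  increments:
    - {"dp":[0,0,0],"dr":[0,0,-0.9],"gripper":85}
    - {"dp":[-0.313,0.655,0.03],"dr":[0,0,0],"gripper":85}
    - {"dp":[-0.313,0.655,0.03],"dr":[0,0,0],"gripper":85}
    - {"dp":[-0.313,0.655,0.03],"dr":[0,0,0],"gripper":85}
    - {"dp":[-0.313,0.655,0.03],"dr":[0,0,0],"gripper":85}
    - {"dp":[-0.313,0.655,0.03],"dr":[0,0,0],"gripper":85}
    - {"dp":[-0.313,0.655,0.03],"dr":[0,0,0],"gripper":85}
    - {"dp":[0,0,0],"dr":[0,0,0],"gripper":85}

```text
clock: 12.55
tcp_pos: [449.2, -15.8, 167.7]
orientation: [[0.993, 0.115, -0.001], [0.115, -0.993, 0.0], [-0.001, -0.0, -1.0]]
contact_force: [0.4, 0.5, 0.6]
width: 85.2
```

```bash
python3 - <<'E'
from h import *
p,d,K,E=snap('wrist','a.png');W=cloud(d,K,E)
g(W,d,'atop',36,50,-90,90,380,520)
o=get_obs();print(o['tcp_pos'],o['orientation'][:,0],o['joint_positions'])
E
```

```text
atop 5479 mean [450.36594    -7.0032544  43.931503 ] [424.40607  -49.314426  36.79782 ] [476.92673   30.806314  46.132473] line [[ 1.09444484e-01 -9.93992925e-01  4.50477997e+02 -6.93021774e+00]] rect ((450.67889404296875, -9.41684341430664), (43.997596740722656, 76.39663696289062), 7.28693151473999)
[450.06632596 -13.87175176 167.95000372] [9.93114538e-01 1.17146755e-01 3.90009196e-04] [ 19.49339767  24.54159142 -31.73235191 120.69577645  19.88794073
  39.77684766 -18.66977285]
```

Emit:
send_rows:
  increments:
    - {"dp":[0.004,-0.013,0.46],"dr":[0,0,0],"gripper":85}
    - {"dp":[0.004,-0.013,0.46],"dr":[0,0,0],"gripper":85}
    - {"dp":[0.004,-0.013,0.46],"dr":[0,0,0],"gripper":85}
    - {"dp":[0.004,-0.013,0.46],"dr":[0,0,0],"gripper":85}
    - {"dp":[0.004,-0.013,0.46],"dr":[0,0,0],"gripper":85}
    - {"dp":[0,0,0],"dr":[0,0,0],"gripper":85}
    - {"dp":[0,0,0],"dr":[0,0,0],"gripper":50}
    - {"dp":[0,0,0],"dr":[0,0,0],"gripper":35}

```text
clock: 13.6
tcp_pos: [451.9, -7.8, 31.0]
orientation: [[0.993, 0.121, 0.002], [0.121, -0.993, 0.0], [0.002, -0.0, -1.0]]
contact_force: [0.1, -1.1, 0.6]
width: 51.1
```

Emit:
send_rows:
  increments:
    - {"dp":[0,0,0],"dr":[0,0,0],"gripper":35}
    - {"dp":[0,0,0],"dr":[0,0,0],"gripper":35}
    - {"dp":[0,0,-0.67],"dr":[0,0,0],"gripper":35}
    - {"dp":[0,0,-0.67],"dr":[0,0,0],"gripper":35}
    - {"dp":[0,0,-0.67],"dr":[0,0,0],"gripper":35}
    - {"dp":[0,0,-0.67],"dr":[0,0,0],"gripper":35}
    - {"dp":[0,0,0],"dr":[0,0,0.87],"gripper":35}
    - {"dp":[0,0,0],"dr":[0,0,0],"gripper":35}

```text
clock: 14.6
tcp_pos: [451.3, -8.0, 191.6]
orientation: [[1.0, -0.03, 0.001], [-0.03, -1.0, -0.001], [0.001, 0.001, -1.0]]
contact_force: [0.2, -1.0, -1.6]
width: 43.8
```

```bash
python3 - <<'E'
from h import *
o=get_obs();print(o['tcp_pos'],o['orientation'][:,0],o['width'])
plan([603.3,205,190],-2)
E
```

```text
[451.34480998  -8.04193469 191.55206325] [ 0.99955787 -0.0297024   0.00135063] 43.8111340932225
dp [ 2.426 -3.624  0.027] dr [ 0.003 -0.008  0.03 ] dp in final axes [ 2.407 -3.637  0.026]
```

Emit:
send_rows:
  increments:
    - {"dp":[0,0,0],"dr":[0,0,0.03],"gripper":35}
    - {"dp":[0.401,-0.606,0],"dr":[0,0,0],"gripper":35}
    - {"dp":[0.401,-0.606,0],"dr":[0,0,0],"gripper":35}
    - {"dp":[0.401,-0.606,0],"dr":[0,0,0],"gripper":35}
    - {"dp":[0.401,-0.606,0],"dr":[0,0,0],"gripper":35}
    - {"dp":[0.401,-0.606,0],"dr":[0,0,0],"gripper":35}
    - {"dp":[0.401,-0.606,0],"dr":[0,0,0],"gripper":35}
    - {"dp":[0,0,0],"dr":[0,0,0],"gripper":35}

```text
clock: 15.6
tcp_pos: [603.3, 208.4, 189.6]
orientation: [[1.0, -0.03, -0.001], [-0.03, -1.0, 0.002], [-0.001, -0.002, -1.0]]
contact_force: [-0.2, -0.0, -0.9]
width: 43.7
```

Emit:
send_rows:
  increments:
    - {"dp":[0,0,0.35],"dr":[0,0,0],"gripper":35}
    - {"dp":[0,0,0.35],"dr":[0,0,0],"gripper":35}
    - {"dp":[0,0,0.35],"dr":[0,0,0],"gripper":35}
    - {"dp":[0,0,0.33],"dr":[0,0,0],"gripper":35}
    - {"dp":[0,0,0],"dr":[0,0,0],"gripper":35}
    - {"dp":[0,0,0],"dr":[0,0,0],"gripper":35}
    - {"dp":[0,0,0],"dr":[0,0,0],"gripper":35}
    - {"dp":[0,0,0],"dr":[0,0,0],"gripper":35}

```text
clock: 16.6
tcp_pos: [603.5, 205.3, 108.6]
orientation: [[0.999, -0.035, 0.001], [-0.035, -0.999, 0.0], [0.001, -0.0, -1.0]]
contact_force: [-0.0, -0.1, -0.4]
width: 43.5
```

```bash
python3 - <<'E'
from h import *
o=get_obs();print(o['tcp_pos'],o['orientation'][:,0],o['width'])
b=snap('wrist');W=cloud(b[1],b[2],b[3]);g(W,b[1],'ring',112,135,150,260,560,660);g(W,b[1],'bar',100,112,20,140)
a=snap('scene')
W=cloud(a[1],a[2],a[3]);g(W,a[1],'ring scene',112,130,150,240,570,640)
c=cv2.resize(a[0][130:330,170:360],None,fx=2.1,fy=2.1)
cv2.imwrite('pics/thr.png',np.hstack([c,cv2.copyMakeBorder(cv2.resize(b[0],(400,300)),0,120,0,0,0)]))
E
```

```text
[603.48061111 205.26072666 108.59169404] [ 9.99383718e-01 -3.50925688e-02  8.33831703e-04] 43.480943908570005
ring 20874 mean [604.2667  213.85225 121.86769] [560.0729  178.14035 112.01343] [657.53485 241.25336 134.9989 ] line [[1.0000000e+00 6.7381588e-05 6.0562811e+02 2.1518787e+02]] rect ((608.5296020507812, 209.1735382080078), (62.42764663696289, 97.51749420166016), 87.9161376953125)
bar none
ring scene 366 mean [605.29767  218.0083   121.083405] [572.53314 166.95164 112.18319] [638.8992  239.79373 128.01819] line [[  0.76701033   0.64163476 605.44916    218.29408   ]] rect ((610.7489624023438, 211.24310302734375), (63.863624572753906, 68.69755554199219), 61.80141830444336)
```

View pics/thr.png

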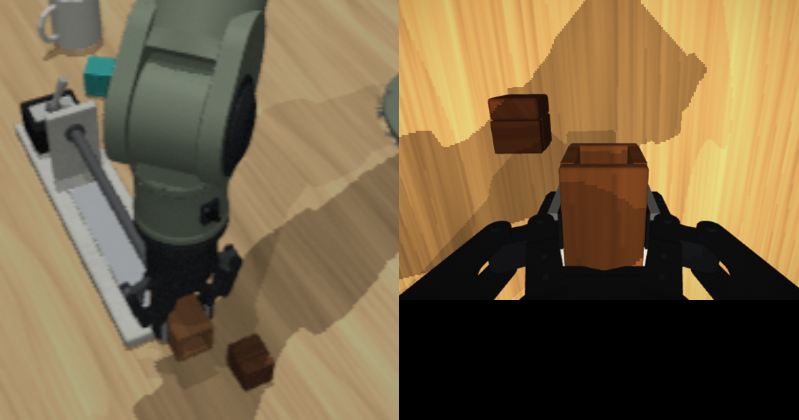

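Emit:
send_rows:
  increments:
    - {"dp":[0,0.12,0.02],"dr":[0,0,0],"gripper":35}
    - {"dp":[0,0.15,0],"dr":[0,0,0],"gripper":35}
    - {"dp":[0,0.15,0],"dr":[0,0,0],"gripper":35}
    - {"dp":[0,0.15,0],"dr":[0,0,0],"gripper":35}
    - {"dp":[0,0.15,0],"dr":[0,0,0],"gripper":35}
    - {"dp":[0,0.15,0],"dr":[0,0,0],"gripper":35}
    - {"dp":[0,0.15,0],"dr":[0,0,0],"gripper":35}
    - {"dp":[0,0.15,0],"dr":[0,0,0],"gripper":35}

```text
clock: 17.7
tcp_pos: [600.8, 134.4, 106.8]
orientation: [[0.999, -0.035, 0.0], [-0.035, -0.999, 0.0], [0.0, -0.0, -1.0]]
contact_force: [-0.5, 0.4, -0.7]
width: 43.3
```

Emit:
send_rows:
  increments:
    - {"dp":[0,0.4,0],"dr":[0,0,0],"gripper":35}
    - {"dp":[0,0.4,0],"dr":[0,0,0],"gripper":35}
    - {"dp":[0,0.4,0],"dr":[0,0,0],"gripper":35}
    - {"dp":[0,0.4,0],"dr":[0,0,0],"gripper":35}
    - {"dp":[0,0.4,0],"dr":[0,0,0],"gripper":35}
    - {"dp":[0,0.4,0],"dr":[0,0,0],"gripper":35}
    - {"dp":[0,0.4,0],"dr":[0,0,0],"gripper":35}
    - {"dp":[0,0,0],"dr":[0,0,0],"gripper":35}

```text
clock: 18.7
tcp_pos: [594.7, -35.3, 106.7]
orientation: [[0.999, -0.038, -0.0], [-0.038, -0.999, -0.001], [-0.0, 0.001, -1.0]]
contact_force: [-1.1, 0.2, -1.6]
width: 43.6
```

Emit:
send_rows:
  increments:
    - {"dp":[0,0.3,0],"dr":[0,0,0],"gripper":35}
    - {"dp":[0,0.35,0],"dr":[0,0,0],"gripper":35}
    - {"dp":[0,0.35,0],"dr":[0,0,0],"gripper":35}
    - {"dp":[0,0,0.08],"dr":[0,0,0],"gripper":35}
    - {"dp":[0,0,0],"dr":[0,0,0],"gripper":35}
    - {"dp":[0,0,0],"dr":[0,0,0],"gripper":75}
    - {"dp":[0,0,0],"dr":[0,0,0],"gripper":75}
    - {"dp":[0,0,0],"dr":[0,0,0],"gripper":75}

```text
clock: 19.7
tcp_pos: [592.8, -92.6, 101.9]
orientation: [[0.999, -0.035, -0.0], [-0.035, -0.999, 0.0], [-0.0, -0.0, -1.0]]
contact_force: [0.3, -0.0, -0.1]
width: 75.0
```

Emit:
send_rows:
  increments:
    - {"dp":[0,0,-0.3],"dr":[0,0,0],"gripper":75}
    - {"dp":[0,0,-0.5],"dr":[0,0,0],"gripper":75}
    - {"dp":[0,0,-0.5],"dr":[0,0,0],"gripper":75}
    - {"dp":[0,0,-0.5],"dr":[0,0,0],"gripper":85}
    - {"dp":[0,0,0],"dr":[0,0,0],"gripper":85}
    - {"dp":[0,0,0],"dr":[0,0,0],"gripper":85}
    - {"dp":[0,0,0],"dr":[0,0,0],"gripper":85}
    - {"dp":[0,0,0],"dr":[0,0,0],"gripper":85}

```text
clock: 20.7
tcp_pos: [592.5, -92.7, 209.5]
orientation: [[0.999, -0.035, -0.001], [-0.035, -0.999, 0.0], [-0.001, -0.0, -1.0]]
contact_force: [-0.2, -1.0, 0.1]
width: 84.9
```

```bash
python3 - <<'E'
from h import *
o=get_obs();print(o['tcp_pos'],o['orientation'][:,0],o['width'],o['joint_positions'])
p,d,K,E=snap('wrist');W=cloud(d,K,E);g(W,d,'ring',109,122,-180,0,560,640)
p,d,K,E=snap('scene');W=cloud(d,K,E)
for k,(x,y) in dict(d=(405,-153),c=(353,-289)).items(): g(W,d,k,36,52,y-60,y+60,x-55,x+55)
plan([356,-288,160],75)
plan([356,-288,160],-105)
E
```

```text
[592.5494176  -92.73663265 209.48260389] [ 9.99392728e-01 -3.48323971e-02 -9.37498791e-04] 84.88190065106176 [ 24.93045648  33.46154802 -31.67013626  97.051278    20.56305267
  55.42806556 -16.33121634]
ring 7503 mean [593.4056  -98.91368 114.81356] [ 560.09064 -141.97241  109.00069] [625.4695     -1.6677408 121.97345  ] line [[ 2.2364018e-02  9.9974990e-01  5.9343304e+02 -9.7201508e+01]] rect ((596.9576416015625, -70.95101165771484), (138.31246948242188, 65.5556640625), 86.51380920410156)
d 151 mean [ 410.01523  -149.6324     43.288284] [ 379.60205  -179.36563    36.033073] [ 435.9106   -124.257935   48.57905 ] line [[ 9.9965113e-01  2.6411798e-02  4.0958707e+02 -1.4970897e+02]] rect ((408.9430847167969, -151.6287841796875), (49.0192985534668, 41.445858001708984), 31.651716232299805)
c 160 mean [ 358.34183  -285.8958     43.731842] [ 331.6933   -316.57755    36.264156] [ 385.41708 -257.47427   50.15024] line [[ 1.3978232e-01 -9.9018228e-01  3.5820422e+02 -2.8539325e+02]] rect ((357.25286865234375, -287.4061279296875), (60.8310546875, 44.95233917236328), 76.6018295288086)
dp [-3.827  3.39   0.829] dr [-4.000e-03  2.000e-03 -7.701e+00] dp in final axes [-4.164 -2.967  0.827]
dp [-3.827  3.39   0.829] dr [3.0000e-03 4.0000e-03 1.0299e+01] dp in final axes [4.164 2.967 0.827]
```

Emit:
send_rows:
  increments:
    - {"dp":[0,0,0],"dr":[0,0,0.675],"gripper":85}
    - {"dp":[0,0,0],"dr":[0,0,0.675],"gripper":85}
    - {"dp":[-0.366,0.522,0],"dr":[0,0,0],"gripper":85}
    - {"dp":[-0.366,0.522,0],"dr":[0,0,0],"gripper":85}
    - {"dp":[-0.366,0.522,0],"dr":[0,0,0],"gripper":85}
    - {"dp":[-0.366,0.522,0],"dr":[0,0,0],"gripper":85}
    - {"dp":[-0.366,0.522,0.2],"dr":[0,0,0],"gripper":85}
    - {"dp":[-0.366,0.522,0.2],"dr":[0,0,0],"gripper":85}

```text
clock: 21.8
tcp_pos: [414.6, -239.4, 185.8]
orientation: [[0.964, -0.267, 0.0], [-0.267, -0.964, -0.0], [0.0, 0.0, -1.0]]
contact_force: [0.6, 0.2, -0.5]
width: 85.1
```

Emit:
send_rows:
  increments:
    - {"dp":[-0.366,0.522,0.2],"dr":[0,0,0],"gripper":85}
    - {"dp":[-0.366,0.522,0.22],"dr":[0,0,0],"gripper":75}
    - {"dp":[0,0,0],"dr":[0,0,0],"gripper":75}
    - {"dp":[0,0,0],"dr":[0,0,0],"gripper":75}
    - {"dp":[0,0,0],"dr":[0,0,0],"gripper":75}
    - {"dp":[0,0,0],"dr":[0,0,0],"gripper":75}
    - {"dp":[0,0,0],"dr":[0,0,0],"gripper":75}
    - {"dp":[0,0,0],"dr":[0,0,0],"gripper":75}

```text
clock: 22.8
tcp_pos: [356.6, -287.2, 160.8]
orientation: [[0.964, -0.267, 0.0], [-0.267, -0.964, 0.0], [-0.0, -0.0, -1.0]]
contact_force: [0.4, -0.2, -0.4]
width: 75.2
```

```bash
cat > ring.py <<'E'
from h import *
import sys
x,y,a=map(float,sys.argv[1:4])
o=get_obs();print(o['tcp_pos'],o['orientation'][:,0],o['width'],o['joint_positions'])
p,d,K,E=snap('wrist','r%d.png'%int(a));W=cloud(d,K,E)
H=cv2.cvtColor(p,cv2.COLOR_BGR2HSV);d=np.where(abs(H[...,0].astype(int)-12)<5,d,0)
g(W,d,'ring',36,50,y-50,y+50,x-50,x+50)
a2=snap('scene');W=cloud(a2[1],a2[2],a2[3]);g(W,a2[1],'onbar',109,122,-150,-20,560,640)
cv2.imwrite('pics/r%d.png'%int(a),np.hstack([cv2.resize(a2[0][130:330,170:360],None,fx=2.1,fy=2.1),cv2.copyMakeBorder(cv2.resize(p,(400,300)),0,120,0,0,0)]))
E
python3 ring.py 356 -287 3
```

```text
[ 356.59371293 -287.17295049  160.82967241] [ 9.63666356e-01 -2.67108882e-01 -6.16907344e-08] 75.18355095301543 [ 52.61459578  25.10558567 -26.79771476 120.14748972  17.88126922
  38.53069769  -1.62046607]
ring 3897 mean [ 354.974   -287.43896   43.58594] [ 327.16312  -319.01166    36.274544] [ 382.27945  -258.20844    45.830025] line [[   0.46460655    0.88551724  354.9807     -287.48697   ]] rect ((354.6062927246094, -288.7750549316406), (52.200252532958984, 44.131221771240234), 74.74055480957031)
onbar 421 mean [ 595.90765  -101.01374   115.160286] [ 560.21625 -147.37334  109.0055 ] [627.7489   -24.86227  121.787964] line [[ 5.038554e-03  9.999873e-01  5.960164e+02 -9.609582e+01]] rect ((598.116455078125, -85.1380615234375), (119.86122131347656, 68.10689544677734), 85.85497283935547)
```

View pics/r3.png

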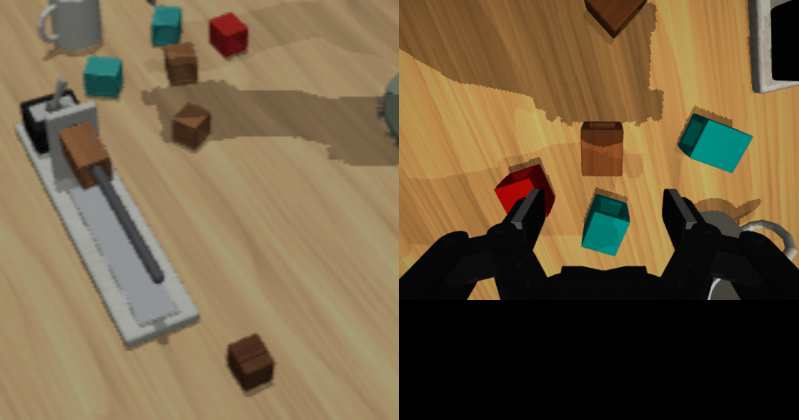

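Emit:
send_rows:
  increments:
    - {"dp":[-0.005,0.007,0.336],"dr":[0,0,0],"gripper":60}
    - {"dp":[-0.005,0.007,0.436],"dr":[0,0,0],"gripper":60}
    - {"dp":[-0.005,0.007,0.436],"dr":[0,0,0],"gripper":60}
    - {"dp":[-0.005,0.007,0.436],"dr":[0,0,0],"gripper":60}
    - {"dp":[-0.005,0.007,0.536],"dr":[0,0,0],"gripper":60}
    - {"dp":[0,0,0],"dr":[0,0,0],"gripper":60}
    - {"dp":[0,0,0],"dr":[0,0,0],"gripper":35}
    - {"dp":[0,0,0],"dr":[0,0,0],"gripper":35}

```text
clock: 23.9
tcp_pos: [355.0, -289.3, 31.2]
orientation: [[0.964, -0.268, 0.001], [-0.268, -0.964, -0.001], [0.002, 0.001, -1.0]]
contact_force: [-0.4, -0.5, -0.2]
width: 43.8
```

Emit:
send_rows:
  increments:
    - {"dp":[0,0,0],"dr":[0,0,0],"gripper":35}
    - {"dp":[0,0,-0.67],"dr":[0,0,0],"gripper":35}
    - {"dp":[0,0,-0.67],"dr":[0,0,0],"gripper":35}
    - {"dp":[0,0,-0.67],"dr":[0,0,0],"gripper":35}
    - {"dp":[0,0,-0.67],"dr":[0,0,0],"gripper":35}
    - {"dp":[0,0,0],"dr":[0,0,-0.675],"gripper":35}
    - {"dp":[0,0,0],"dr":[0,0,-0.675],"gripper":35}
    - {"dp":[0,0,0],"dr":[0,0,0],"gripper":35}

```text
clock: 24.9
tcp_pos: [354.3, -289.0, 191.2]
orientation: [[0.999, -0.036, 0.0], [-0.036, -0.999, -0.0], [0.0, 0.0, -1.0]]
contact_force: [-0.2, 0.6, -0.2]
width: 43.6
```

```bash
python3 - <<'E'
from h import *
o=get_obs();print(o['tcp_pos'],o['orientation'][:,0],o['width'])
plan([500,150,190],-2);plan([603.3,195,190],-2,np.array([500,150,190.]),Rdown(-2))
E
```

```text
[ 354.32453732 -289.02588929  191.17054402] [ 9.99354756e-01 -3.59159627e-02  3.38255514e-04] 43.576453429531874
dp [ 2.164 -7.4    0.018] dr [ 0.001 -0.002 -0.006] dp in final axes [ 2.171 -7.397  0.02 ]
dp [ 1.694 -0.81   0.   ] dr [0. 0. 0.] dp in final axes [ 1.694 -0.81   0.   ]
```

Emit:
send_rows:
  increments:
    - {"dp":[0.217,-0.74,0],"dr":[0,0,0],"gripper":35}
    - {"dp":[0.217,-0.74,0],"dr":[0,0,0],"gripper":35}
    - {"dp":[0.217,-0.74,0],"dr":[0,0,0],"gripper":35}
    - {"dp":[0.217,-0.74,0],"dr":[0,0,0],"gripper":35}
    - {"dp":[0.217,-0.74,0],"dr":[0,0,0],"gripper":35}
    - {"dp":[0.217,-0.74,0],"dr":[0,0,0],"gripper":35}
    - {"dp":[0.217,-0.74,0],"dr":[0,0,0],"gripper":35}
    - {"dp":[0.217,-0.74,0],"dr":[0,0,0],"gripper":35}

```text
clock: 25.9
tcp_pos: [471.3, 63.8, 190.9]
orientation: [[0.999, -0.038, 0.0], [-0.038, -0.999, -0.0], [0.0, 0.0, -1.0]]
contact_force: [0.4, -0.3, -0.1]
width: 43.7
```

Emit:
send_rows:
  increments:
    - {"dp":[0.217,-0.74,0],"dr":[0,0,0],"gripper":35}
    - {"dp":[0.217,-0.74,0],"dr":[0,0,0],"gripper":35}
    - {"dp":[0.565,-0.27,0],"dr":[0,0,0],"gripper":35}
    - {"dp":[0.565,-0.27,0],"dr":[0,0,0],"gripper":35}
    - {"dp":[0.565,-0.27,0],"dr":[0,0,0],"gripper":35}
    - {"dp":[0,0,0.3],"dr":[0,0,0],"gripper":35}
    - {"dp":[0,0,0.4],"dr":[0,0,0],"gripper":35}
    - {"dp":[0,0,0.4],"dr":[0,0,0],"gripper":35}

```text
clock: 26.9
tcp_pos: [602.7, 194.8, 123.6]
orientation: [[0.999, -0.038, -0.001], [-0.038, -0.999, -0.001], [-0.001, 0.001, -1.0]]
contact_force: [0.6, -0.1, 0.3]
width: 43.8
```

Emit:
send_rows:
  increments:
    - {"dp":[0,0,0.3],"dr":[0,0,0],"gripper":35}
    - {"dp":[0,0,0],"dr":[0,0,0],"gripper":35}
    - {"dp":[0,0,0],"dr":[0,0,0],"gripper":35}
    - {"dp":[0,0,0],"dr":[0,0,0],"gripper":35}
    - {"dp":[0,0,0],"dr":[0,0,0],"gripper":35}
    - {"dp":[0,0,0],"dr":[0,0,0],"gripper":35}
    - {"dp":[0,0,0],"dr":[0,0,0],"gripper":35}
    - {"dp":[0,0,0],"dr":[0,0,0],"gripper":35}

```text
clock: 27.9
tcp_pos: [603.5, 195.3, 106.8]
orientation: [[0.999, -0.035, -0.0], [-0.035, -0.999, 0.0], [-0.0, -0.0, -1.0]]
contact_force: [-0.4, -0.8, -0.9]
width: 43.6
```

Emit:
send_rows:
  increments:
    - {"dp":[0,0.15,0],"dr":[0,0,0],"gripper":35}
    - {"dp":[0,0.15,0],"dr":[0,0,0],"gripper":35}
    - {"dp":[0,0.15,0],"dr":[0,0,0],"gripper":35}
    - {"dp":[0,0.15,0],"dr":[0,0,0],"gripper":35}
    - {"dp":[0,0.15,0],"dr":[0,0,0],"gripper":35}
    - {"dp":[0,0.15,0],"dr":[0,0,0],"gripper":35}
    - {"dp":[0,0.15,0],"dr":[0,0,0],"gripper":35}
    - {"dp":[0,0.15,0],"dr":[0,0,0],"gripper":35}

```text
clock: 28.9
tcp_pos: [601.0, 122.7, 106.8]
orientation: [[0.999, -0.035, -0.0], [-0.035, -0.999, 0.0], [-0.0, -0.0, -1.0]]
contact_force: [-0.3, 0.6, -1.3]
width: 43.7
```

Emit:
send_rows:
  increments:
    - {"dp":[0,0.3,0],"dr":[0,0,0],"gripper":35}
    - {"dp":[0,0.4,0],"dr":[0,0,0],"gripper":35}
    - {"dp":[0,0.4,0],"dr":[0,0,0],"gripper":35}
    - {"dp":[0,0.4,0],"dr":[0,0,0],"gripper":35}
    - {"dp":[0,0.4,0],"dr":[0,0,0],"gripper":35}
    - {"dp":[0,0.3,0],"dr":[0,0,0],"gripper":35}
    - {"dp":[0,0.25,0],"dr":[0,0,0],"gripper":35}
    - {"dp":[0,0,0],"dr":[0,0,0],"gripper":35}

```text
clock: 29.9
tcp_pos: [595.8, -24.7, 106.8]
orientation: [[0.999, -0.036, -0.0], [-0.036, -0.999, -0.0], [-0.0, 0.0, -1.0]]
contact_force: [0.1, 0.5, -0.4]
width: 43.2
```

Emit:
send_rows:
  increments:
    - {"dp":[0,0,0.08],"dr":[0,0,0],"gripper":35}
    - {"dp":[0,0,0],"dr":[0,0,0],"gripper":35}
    - {"dp":[0,0,0],"dr":[0,0,0],"gripper":75}
    - {"dp":[0,0,0],"dr":[0,0,0],"gripper":75}
    - {"dp":[0,0,0],"dr":[0,0,0],"gripper":75}
    - {"dp":[0,0,-0.5],"dr":[0,0,0],"gripper":75}
    - {"dp":[0,0,-0.6],"dr":[0,0,0],"gripper":75}
    - {"dp":[0,0,-0.6],"dr":[0,0,0],"gripper":85}

```text
clock: 30.9
tcp_pos: [595.7, -23.5, 205.0]
orientation: [[0.999, -0.035, -0.0], [-0.035, -0.999, 0.0], [-0.0, -0.0, -1.0]]
contact_force: [0.0, 0.1, -0.9]
width: 85.2
```

Emit:
send_rows:
  increments:
    - {"dp":[0,0,0],"dr":[0,0,-0.8125],"gripper":85}
    - {"dp":[0,0,0],"dr":[0,0,-0.8125],"gripper":85}
    - {"dp":[0,0,0],"dr":[0,0,-0.8125],"gripper":85}
    - {"dp":[0,0,0],"dr":[0,0,-0.8125],"gripper":85}
    - {"dp":[-0.474,0.033,0],"dr":[0,0,0],"gripper":85}
    - {"dp":[-0.474,0.033,0],"dr":[0,0,0],"gripper":85}
    - {"dp":[-0.474,0.033,0],"dr":[0,0,0],"gripper":85}
    - {"dp":[-0.474,0.033,0],"dr":[0,0,0],"gripper":85}

```text
clock: 31.9
tcp_pos: [501.0, -88.6, 204.0]
orientation: [[0.862, 0.507, -0.0], [0.507, -0.862, -0.0], [-0.0, 0.0, -1.0]]
contact_force: [0.7, -0.9, -0.1]
width: 84.8
```

Emit:
send_rows:
  increments:
    - {"dp":[-0.474,0.033,0],"dr":[0,0,0],"gripper":85}
    - {"dp":[-0.474,0.033,0.25],"dr":[0,0,0],"gripper":85}
    - {"dp":[-0.474,0.033,0.25],"dr":[0,0,0],"gripper":85}
    - {"dp":[-0.474,0.033,0.27],"dr":[0,0,0],"gripper":85}
    - {"dp":[0,0,0],"dr":[0,0,0],"gripper":75}
    - {"dp":[0,0,0],"dr":[0,0,0],"gripper":75}
    - {"dp":[0,0,0],"dr":[0,0,0],"gripper":75}
    - {"dp":[0,0,0],"dr":[0,0,0],"gripper":75}

```text
clock: 32.9
tcp_pos: [408.3, -152.4, 158.0]
orientation: [[0.861, 0.508, 0.001], [0.508, -0.861, -0.0], [0.0, 0.0, -1.0]]
contact_force: [0.1, -0.5, -0.1]
width: 74.8
```

```bash
python3 ring.py 407 -152 4
```

```text
[ 408.30753656 -152.38131051  158.01564679] [8.61337440e-01 5.08033073e-01 4.59099794e-04] 74.76650620338263 [ 47.70174145  27.31983594 -44.3661698  122.68319933  29.36930323
  40.86494182  14.19977825]
ring 3122 mean [ 405.55695  -151.29451    43.551067] [ 377.73798 -180.10983   36.00608] [ 434.6834  -124.69473   45.9654 ] line [[ 9.8891324e-01 -1.4849436e-01  4.0511749e+02 -1.5115369e+02]] rect ((406.2588806152344, -152.3311767578125), (44.09523010253906, 40.04960632324219), 29.902929306030273)
onbar 543 mean [596.88873  -85.661156 115.185814] [ 560.5043  -149.48325  109.0829 ] [627.1446   -20.109022 121.719536] line [[ 3.9824516e-02  9.9920666e-01  5.9692328e+02 -8.2701096e+01]] rect ((602.3186645507812, -82.30281829833984), (126.21633911132812, 67.73175811767578), 82.06193542480469)
```

View pics/r4.png

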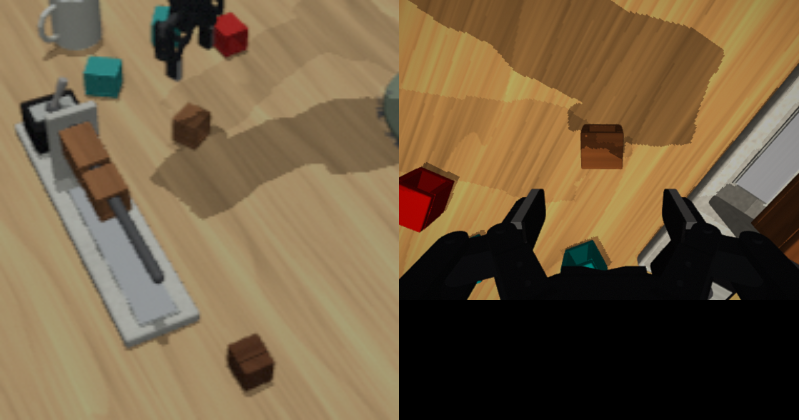

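Rings a and c are on the bar in order, and ring d sits centred below the gripper at about (602,145) with its hole visible.

Emit:
send_rows:
  increments:
    - {"dp":[-0.006,-0.003,0.427],"dr":[0,0,0],"gripper":75}
    - {"dp":[-0.006,-0.003,0.427],"dr":[0,0,0],"gripper":75}
    - {"dp":[-0.006,-0.003,0.427],"dr":[0,0,0],"gripper":75}
    - {"dp":[-0.006,-0.003,0.427],"dr":[0,0,0],"gripper":75}
    - {"dp":[-0.006,-0.003,0.427],"dr":[0,0,0],"gripper":75}
    - {"dp":[0,0,0],"dr":[0,0,0],"gripper":75}
    - {"dp":[0,0,0],"dr":[0,0,0],"gripper":35}
    - {"dp":[0,0,0],"dr":[0,0,0],"gripper":35}

```text
clock: 34.0
tcp_pos: [406.3, -153.1, 30.7]
orientation: [[0.862, 0.507, 0.001], [0.507, -0.862, -0.001], [0.001, 0.001, -1.0]]
contact_force: [-3.0, 2.7, 15.5]
width: 43.8
```

Emit:
send_rows:
  increments:
    - {"dp":[0,0,0],"dr":[0,0,0],"gripper":35}
    - {"dp":[0,0,0],"dr":[0,0,0],"gripper":35}
    - {"dp":[0,0,-0.67],"dr":[0,0,0],"gripper":35}
    - {"dp":[0,0,-0.67],"dr":[0,0,0],"gripper":35}
    - {"dp":[0,0,-0.67],"dr":[0,0,0],"gripper":35}
    - {"dp":[0,0,-0.67],"dr":[0,0,0],"gripper":35}
    - {"dp":[0,0,0],"dr":[0,0,0.8125],"gripper":35}
    - {"dp":[0,0,0],"dr":[0,0,0.8125],"gripper":35}

```text
clock: 35.0
tcp_pos: [405.8, -153.3, 191.7]
orientation: [[0.971, 0.241, 0.002], [0.241, -0.971, -0.001], [0.001, 0.001, -1.0]]
contact_force: [-0.9, -0.2, 0.1]
width: 43.6
```

Emit:
send_rows:
  increments:
    - {"dp":[0,0,0],"dr":[0,0,0.8125],"gripper":35}
    - {"dp":[0,0,0],"dr":[0,0,0.8125],"gripper":35}
    - {"dp":[0,0,0],"dr":[0,0,0],"gripper":35}
    - {"dp":[0,0,0],"dr":[0,0,0],"gripper":35}
    - {"dp":[0,0,0],"dr":[0,0,0],"gripper":35}
    - {"dp":[0,0,0],"dr":[0,0,0],"gripper":35}
    - {"dp":[0,0,0],"dr":[0,0,0],"gripper":35}
    - {"dp":[0,0,0],"dr":[0,0,0],"gripper":35}

```text
clock: 36.0
tcp_pos: [405.8, -152.9, 190.5]
orientation: [[0.999, -0.035, -0.0], [-0.035, -0.999, 0.0], [-0.0, -0.0, -1.0]]
contact_force: [0.0, 0.4, -1.0]
width: 43.5
```

```bash
python3 - <<'E'
from h import *
o=get_obs();print(o['tcp_pos'],o['orientation'][:,0],o['width'])
plan([500,150,190],-2);plan([602.8,190,190],-2,np.array([500,150,190.]),Rdown(-2))
E
```

```text
[ 405.79435704 -152.87373709  190.48380959] [ 9.99392689e-01 -3.48460842e-02 -5.11850353e-05] 43.54704879815664
dp [ 1.393 -5.1    0.008] dr [-0.  0.  0.] dp in final axes [ 1.393 -5.1    0.008]
dp [ 1.689 -0.726  0.   ] dr [0. 0. 0.] dp in final axes [ 1.689 -0.726  0.   ]
```

Emit:
send_rows:
  increments:
    - {"dp":[0.199,-0.729,0],"dr":[0,0,0],"gripper":35}
    - {"dp":[0.199,-0.729,0],"dr":[0,0,0],"gripper":35}
    - {"dp":[0.199,-0.729,0],"dr":[0,0,0],"gripper":35}
    - {"dp":[0.199,-0.729,0],"dr":[0,0,0],"gripper":35}
    - {"dp":[0.199,-0.729,0],"dr":[0,0,0],"gripper":35}
    - {"dp":[0.199,-0.729,0],"dr":[0,0,0],"gripper":35}
    - {"dp":[0.199,-0.729,0],"dr":[0,0,0],"gripper":35}
    - {"dp":[0.563,-0.242,0],"dr":[0,0,0],"gripper":35}

```text
clock: 37.0
tcp_pos: [533.9, 166.8, 190.8]
orientation: [[1.0, -0.031, -0.0], [-0.031, -1.0, 0.001], [-0.0, -0.001, -1.0]]
contact_force: [-0.8, 0.0, 0.2]
width: 43.5
```

Emit:
send_rows:
  increments:
    - {"dp":[0.563,-0.242,0],"dr":[0,0,0],"gripper":35}
    - {"dp":[0.563,-0.242,0],"dr":[0,0,0],"gripper":35}
    - {"dp":[0,0,0.35],"dr":[0,0,0],"gripper":35}
    - {"dp":[0,0,0.35],"dr":[0,0,0],"gripper":35}
    - {"dp":[0,0,0.35],"dr":[0,0,0],"gripper":35}
    - {"dp":[0,0,0.34],"dr":[0,0,0],"gripper":35}
    - {"dp":[0,0,0],"dr":[0,0,0],"gripper":35}
    - {"dp":[0,0,0],"dr":[0,0,0],"gripper":35}

```text
clock: 38.0
tcp_pos: [603.1, 190.4, 107.6]
orientation: [[0.999, -0.035, 0.001], [-0.035, -0.999, 0.0], [0.001, -0.0, -1.0]]
contact_force: [0.2, -0.2, 0.1]
width: 43.7
```

```bash
python3 - <<'E'
from h import *
o=get_obs();print(o['tcp_pos'],o['orientation'][:,0],o['width'])
b=snap('wrist');W=cloud(b[1],b[2],b[3])
m=(b[1]>0)&(W[...,2]>108)&(W[...,2]<135)&(abs(W[...,0]-603)<19)
q=W[m];print(len(q),q.mean(0),q.min(0),q.max(0), np.percentile(q[:,2],[10,50,90]))
E
```

```text
[603.08049246 190.3843514  107.62598669] [ 9.99386653e-01 -3.50145670e-02  5.45104655e-04] 43.651111981499234
10212 [602.91161615 194.13350978 120.33204933] [584.01509387 170.22019957 108.09069646] [621.9964286  212.35547189 122.7095474 ] [119.58329793 120.68886621 121.40179412]
```

Emit:
send_rows:
  increments:
    - {"dp":[0,0.12,0],"dr":[0,0,0],"gripper":35}
    - {"dp":[0,0.12,0],"dr":[0,0,0],"gripper":35}
    - {"dp":[0,0.12,0],"dr":[0,0,0],"gripper":35}
    - {"dp":[0,0.12,0],"dr":[0,0,0],"gripper":35}
    - {"dp":[0,0.12,0],"dr":[0,0,0],"gripper":35}
    - {"dp":[0,0.12,0],"dr":[0,0,0],"gripper":35}
    - {"dp":[0,0.12,0],"dr":[0,0,0],"gripper":35}
    - {"dp":[0,0.12,0],"dr":[0,0,0],"gripper":35}

```text
clock: 39.05
tcp_pos: [600.8, 132.2, 107.1]
orientation: [[0.999, -0.035, 0.0], [-0.035, -0.999, 0.0], [0.0, -0.0, -1.0]]
contact_force: [-0.4, 0.8, -1.3]
width: 43.9
```

Emit:
send_rows:
  increments:
    - {"dp":[0,0.3,0],"dr":[0,0,0],"gripper":35}
    - {"dp":[0,0.35,0],"dr":[0,0,0],"gripper":35}
    - {"dp":[0,0.35,0],"dr":[0,0,0],"gripper":35}
    - {"dp":[0,0.35,0],"dr":[0,0,0],"gripper":35}
    - {"dp":[0,0.35,0],"dr":[0,0,0],"gripper":35}
    - {"dp":[0,0,0],"dr":[0,0,0],"gripper":35}
    - {"dp":[0,0,0.08],"dr":[0,0,0],"gripper":35}
    - {"dp":[0,0,0],"dr":[0,0,0],"gripper":35}

```text
clock: 40.05
tcp_pos: [597.2, 31.4, 102.0]
orientation: [[0.999, -0.034, -0.0], [-0.034, -0.999, 0.0], [-0.0, -0.0, -1.0]]
contact_force: [0.2, 0.7, 0.5]
width: 43.9
```

Emit:
send_rows:
  increments:
    - {"dp":[0,0,0],"dr":[0,0,0],"gripper":75}
    - {"dp":[0,0,0],"dr":[0,0,0],"gripper":75}
    - {"dp":[0,0,0],"dr":[0,0,0],"gripper":75}
    - {"dp":[0,0,-0.5],"dr":[0,0,0],"gripper":75}
    - {"dp":[0,0,-0.6],"dr":[0,0,0],"gripper":75}
    - {"dp":[0,0,-0.5],"dr":[0,0,0],"gripper":85}
    - {"dp":[0,0,0],"dr":[0,0,0],"gripper":85}
    - {"dp":[0,0,0],"dr":[0,0,0],"gripper":85}

```text
clock: 41.05
tcp_pos: [597.0, 30.5, 197.8]
orientation: [[0.999, -0.035, -0.0], [-0.035, -0.999, -0.0], [-0.0, 0.0, -1.0]]
contact_force: [-0.1, 0.4, -0.4]
width: 84.9
```

```bash
python3 - <<'E'
from h import *
o=get_obs();print(o['tcp_pos'],o['orientation'][:,0],o['width'])
plan([534,243.9,180],-2)
p,d,K,E=snap('scene');cv2.imwrite('pics/s3.png',cv2.resize(p[130:330,170:360],None,fx=3,fy=3))
E
```

```text
[597.0354997   30.53714745 197.79641358] [ 9.99382805e-01 -3.51251423e-02 -4.82614344e-04] 84.89501044087172
dp [-1.175 -3.517  0.296] dr [ 0.001  0.003 -0.001] dp in final axes [-1.174 -3.517  0.297]
```

View pics/s3.png

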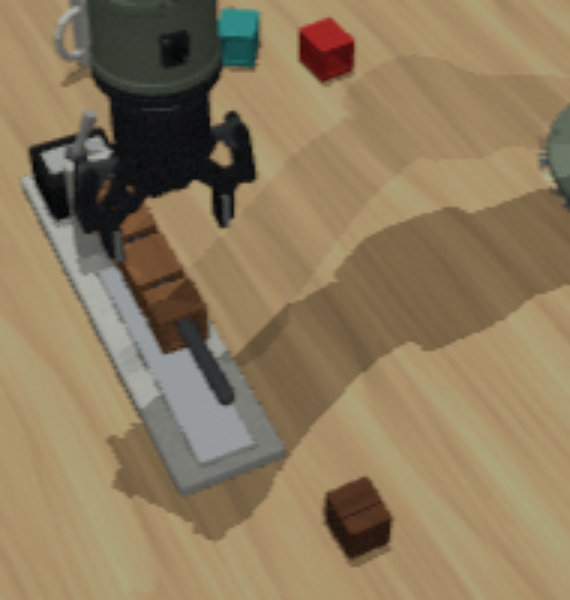

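Emit:
send_rows:
  increments:
    - {"dp":[-0.196,-0.586,0.05],"dr":[0,0,0],"gripper":85}
    - {"dp":[-0.196,-0.586,0.05],"dr":[0,0,0],"gripper":85}
    - {"dp":[-0.196,-0.586,0.05],"dr":[0,0,0],"gripper":85}
    - {"dp":[-0.196,-0.586,0.05],"dr":[0,0,0],"gripper":85}
    - {"dp":[-0.196,-0.586,0.05],"dr":[0,0,0],"gripper":75}
    - {"dp":[-0.196,-0.586,0.05],"dr":[0,0,0],"gripper":75}
    - {"dp":[0,0,0],"dr":[0,0,0],"gripper":75}
    - {"dp":[0,0,0],"dr":[0,0,0],"gripper":75}

```text
clock: 42.1
tcp_pos: [534.1, 243.4, 179.5]
orientation: [[0.999, -0.035, -0.001], [-0.035, -0.999, -0.001], [-0.001, 0.001, -1.0]]
contact_force: [0.1, -0.5, -0.3]
width: 74.7
```

Emit:
send_rows:
  increments:
    - {"dp":[0,0,0],"dr":[0,0,0],"gripper":75}
    - {"dp":[0,0,0],"dr":[0,0,0],"gripper":75}
    - {"dp":[0,0,0],"dr":[0,0,0],"gripper":75}
    - {"dp":[0,0,0],"dr":[0,0,0],"gripper":75}
    - {"dp":[0,0,0],"dr":[0,0,0],"gripper":75}
    - {"dp":[0,0,0],"dr":[0,0,0],"gripper":75}
    - {"dp":[0,0,0],"dr":[0,0,0],"gripper":75}
    - {"dp":[0,0,0],"dr":[0,0,0],"gripper":75}

```text
clock: 43.1
tcp_pos: [534.1, 244.0, 180.3]
orientation: [[0.999, -0.035, -0.0], [-0.035, -0.999, 0.0], [-0.0, -0.0, -1.0]]
contact_force: [0.1, -0.4, 0.1]
width: 74.6
```

```bash
python3 - <<'E'
from h import *
p,d,K,E=snap('wrist');W=cloud(d,K,E)
g(W,d,'captop',33,46,180,320,470,600)
o=get_obs();print(o['tcp_pos'],o['orientation'][:,0],o['width'])
E
```

```text
captop 2666 mean [533.80817  245.79034   39.503674] [513.4503   221.23645   33.066963] [554.29486 268.02847  41.69343] line [[3.3017620e-01 9.4391930e-01 5.3381580e+02 2.4594637e+02]] rect ((533.695068359375, 244.73338317871094), (46.40178298950195, 39.76947021484375), 87.82994079589844)
[534.14996206 244.02931002 180.32227059] [ 9.99388143e-01 -3.49762533e-02  3.41191875e-05] 74.79963778728333
```

Emit:
send_rows:
  increments:
    - {"dp":[0,0,0.508],"dr":[0,0,0],"gripper":75}
    - {"dp":[0,0,0.508],"dr":[0,0,0],"gripper":75}
    - {"dp":[0,0,0.508],"dr":[0,0,0],"gripper":75}
    - {"dp":[0,0,0.508],"dr":[0,0,0],"gripper":75}
    - {"dp":[0,0,0.508],"dr":[0,0,0],"gripper":75}
    - {"dp":[0,0,0],"dr":[0,0,0],"gripper":75}
    - {"dp":[0,0,0],"dr":[0,0,0],"gripper":55}
    - {"dp":[0,0,0],"dr":[0,0,0],"gripper":30}

```text
clock: 44.15
tcp_pos: [534.8, 244.3, 29.2]
orientation: [[0.999, -0.035, 0.002], [-0.035, -0.999, 0.001], [0.002, -0.001, -1.0]]
contact_force: [0.8, -1.7, 25.0]
width: 39.7
```

Emit:
send_rows:
  increments:
    - {"dp":[0,0,0],"dr":[0,0,0],"gripper":30}
    - {"dp":[0,0,0],"dr":[0,0,0],"gripper":30}
    - {"dp":[0,0,-0.5],"dr":[0,0,0],"gripper":30}
    - {"dp":[0,0,-0.5],"dr":[0,0,0],"gripper":30}
    - {"dp":[0,0,-0.33],"dr":[0,0,0],"gripper":30}
    - {"dp":[0.5,-0.02,0],"dr":[0,0,0],"gripper":30}
    - {"dp":[0.6,-0.02,0],"dr":[0,0,0],"gripper":30}
    - {"dp":[0,0,0],"dr":[0,0,0],"gripper":30}

```text
clock: 45.15
tcp_pos: [602.1, 243.4, 107.8]
orientation: [[0.999, -0.037, 0.001], [-0.037, -0.999, 0.0], [0.001, -0.0, -1.0]]
contact_force: [-0.8, 0.7, -0.2]
width: 39.4
```

Emit:
send_rows:
  increments:
    - {"dp":[0,0,0],"dr":[0,0,0],"gripper":30}
    - {"dp":[0,0,0],"dr":[0,0,0],"gripper":30}
    - {"dp":[0,0,0],"dr":[0,0,0],"gripper":30}
    - {"dp":[0,0,0],"dr":[0,0,0],"gripper":30}
    - {"dp":[0,0,0],"dr":[0,0,0],"gripper":30}
    - {"dp":[0,0,0],"dr":[0,0,0],"gripper":30}
    - {"dp":[0,0,0],"dr":[0,0,0],"gripper":30}
    - {"dp":[0,0,0],"dr":[0,0,0],"gripper":30}

```text
clock: 46.15
tcp_pos: [600.2, 244.1, 107.7]
orientation: [[0.999, -0.035, -0.0], [-0.035, -0.999, 0.0], [-0.0, -0.0, -1.0]]
contact_force: [0.2, -0.3, -0.7]
width: 39.6
```

```bash
python3 - <<'E'
from h import *
o=get_obs();print(o['tcp_pos'],o['orientation'],o['width'])
p,d,K,E=snap('wrist');W=cloud(d,K,E)
m=(d>0)&(W[...,2]>100)&(W[...,2]<130)&(abs(W[...,0]-603)<17)
q=W[m].astype(np.float32);print(len(q),q.mean(0),q.min(0),q.max(0),np.percentile(q[:,2],[10,50,90]),cv2.minAreaRect(np.ascontiguousarray(q[:,:2])))
p,d,K,E=snap('scene');W=cloud(d,K,E)
m=(d>0)&(W[...,2]>103)&(W[...,2]<112)&(W[...,1]>65)&(W[...,1]<140)&(abs(W[...,0]-602)<14)
q=W[m].astype(np.float32);print('bar',len(q),q.mean(0),q.max(0),np.percentile(q[:,2],[50,75,95]))
p,d,K,E=snap('top');W=cloud(d,K,E)
m=(d>0)&(W[...,2]>103)&(W[...,2]<112)&(W[...,1]>65)&(W[...,1]<140)&(abs(W[...,0]-600)<14)
q=W[m].astype(np.float32);print('bar top',len(q))
E
```

```text
[600.19661481 244.0817968  107.70382908] [[ 9.99385745e-01 -3.50447228e-02 -9.65819550e-06]
 [-3.50447221e-02 -9.99385743e-01  6.05266739e-05]
 [-1.17734034e-05 -6.01510263e-05 -9.99999998e-01]] 39.64781115515836
10883 [602.9119  249.29048 116.55972] [586.00183 220.13399 100.00932] [619.99567  268.52264  121.766235] [111.9677475  117.8221817  118.64033051] ((602.9993896484375, 244.328369140625), (33.98937225341797, 48.3937873840332), 0.009277049452066422)
bar 136 [602.30316  103.35154  107.223854] [610.26587 138.80432 111.29878] [107.13961411 108.69415855 110.43068123]
bar top 0
```

Emit:
send_rows:
  increments:
    - {"dp":[0.08,0,-0.012],"dr":[0,0,0],"gripper":30}
    - {"dp":[0,0.25,0],"dr":[0,0,0],"gripper":30}
    - {"dp":[0,0.3,0],"dr":[0,0,0],"gripper":30}
    - {"dp":[0,0.3,0],"dr":[0,0,0],"gripper":30}
    - {"dp":[0,0.3,0],"dr":[0,0,0],"gripper":30}
    - {"dp":[0,0.05,0],"dr":[0,0,0],"gripper":30}
    - {"dp":[0,0,0],"dr":[0,0,0],"gripper":30}
    - {"dp":[0,0,0],"dr":[0,0,0],"gripper":30}

```text
clock: 47.3
tcp_pos: [602.4, 172.8, 108.5]
orientation: [[0.999, -0.034, 0.0], [-0.034, -0.999, 0.001], [0.0, -0.001, -1.0]]
contact_force: [0.4, 0.3, -0.9]
width: 39.6
```

```bash
python3 - <<'E'
from h import *
o=get_obs();print(o['tcp_pos'],o['contact_force'])
a=snap('scene');b=snap('wrist');W=cloud(b[1],b[2],b[3])
for v in range(200,330,15):
  r=W[v];m=(b[1][v]>0)&(r[:,2]>90)&(abs(r[:,0]-603)<30)&(np.abs(cv2.cvtColor(b[0][v:v+1],cv2.COLOR_BGR2HSV)[0,:,0].astype(int)-10)<8)
  if m.any(): q=r[m];print(v,q[0].round(1),q[-1].round(1))
cv2.imwrite('pics/ins.png',cv2.resize(a[0][200:300,190:290],None,fx=6,fy=6,interpolation=cv2.INTER_CUBIC))
E
```

```text
[602.3613385  172.83337741 108.4994978 ] [ 0.40433978  0.32221508 -0.9078193 ]
245 [584.3 195.5 101.3] [622.3 194.6 102.1]
260 [579.4 183.9  91.3] [622.3 194.7 115.9]
275 [578.8 184.5 105.9] [628.6 182.4 105.2]
290 [577.3 184.4 117. ] [630.8 179.  111.1]
305 [580.1 182.  123.2] [625.7 179.4 121.7]
320 [582.9 173.1 120. ] [622.5 169.6 117. ]
```

View pics/ins.png

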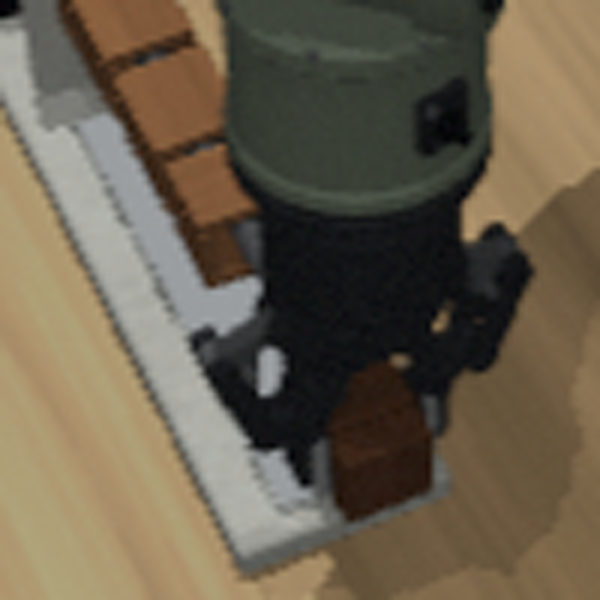

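Emit:
send_rows:
  increments:
    - {"dp":[0.01,0.06,0],"dr":[0,0,0],"gripper":30}
    - {"dp":[0,0.06,0],"dr":[0,0,0],"gripper":30}
    - {"dp":[0,0.06,0],"dr":[0,0,0],"gripper":30}
    - {"dp":[0,0.06,0],"dr":[0,0,0],"gripper":30}
    - {"dp":[0,0.06,0],"dr":[0,0,0],"gripper":30}
    - {"dp":[0,0.06,0],"dr":[0,0,0],"gripper":30}
    - {"dp":[0,0,0],"dr":[0,0,0],"gripper":30}
    - {"dp":[0,0,0],"dr":[0,0,0],"gripper":30}

```text
clock: 48.4
tcp_pos: [602.3, 150.5, 108.5]
orientation: [[0.999, -0.035, 0.0], [-0.035, -0.999, 0.0], [0.0, -0.0, -1.0]]
contact_force: [0.2, 0.3, -1.4]
width: 39.9
```

Emit:
send_rows:
  increments:
    - {"dp":[0,0.04,0],"dr":[0,0,0],"gripper":30}
    - {"dp":[0,0.04,0],"dr":[0,0,0],"gripper":30}
    - {"dp":[0,0.03,0],"dr":[0,0,0],"gripper":30}
    - {"dp":[0,0.02,0],"dr":[0,0,0],"gripper":30}
    - {"dp":[0,0.02,0],"dr":[0,0,0],"gripper":30}
    - {"dp":[0,0.02,0],"dr":[0,0,0],"gripper":30}
    - {"dp":[0,0,0],"dr":[0,0,0],"gripper":30}
    - {"dp":[0,0,0],"dr":[0,0,0],"gripper":30}

```text
clock: 49.4
tcp_pos: [601.9, 140.2, 108.4]
orientation: [[0.999, -0.035, -0.0], [-0.035, -0.999, 0.0], [-0.0, -0.0, -1.0]]
contact_force: [-1.0, -0.3, -0.1]
width: 39.8
```

Emit:
send_rows:
  increments:
    - {"dp":[0,0.02,0],"dr":[0,0,0],"gripper":30}
    - {"dp":[0,0.02,0],"dr":[0,0,0],"gripper":30}
    - {"dp":[0,0.01,0],"dr":[0,0,0],"gripper":30}
    - {"dp":[0,0,0],"dr":[0,0,0],"gripper":30}
    - {"dp":[0,0,0],"dr":[0,0,0],"gripper":30}
    - {"dp":[0,0,0],"dr":[0,0,0],"gripper":30}
    - {"dp":[0,0,0],"dr":[0,0,0],"gripper":30}
    - {"dp":[0,0,0],"dr":[0,0,0],"gripper":30}

```text
clock: 50.4
tcp_pos: [601.9, 138.8, 108.5]
orientation: [[0.999, -0.034, 0.001], [-0.034, -0.999, 0.002], [0.0, -0.002, -1.0]]
contact_force: [1.3, 8.7, -3.7]
width: 39.4
```

Emit:
send_rows:
  increments:
    - {"dp":[0,0.01,0],"dr":[0,0,0],"gripper":30}
    - {"dp":[0,0,0.04],"dr":[0,0,0],"gripper":30}
    - {"dp":[0,0,0],"dr":[0,0,0],"gripper":30}
    - {"dp":[0,0,0],"dr":[0,0,0],"gripper":42}
    - {"dp":[0,0,0],"dr":[0,0,0],"gripper":46}
    - {"dp":[0,0,0],"dr":[0,0,0],"gripper":60}
    - {"dp":[0,0,0],"dr":[0,0,0],"gripper":75}
    - {"dp":[0,0,0],"dr":[0,0,0],"gripper":75}

```text
clock: 51.4
tcp_pos: [601.8, 136.5, 106.0]
orientation: [[0.999, -0.035, 0.0], [-0.035, -0.999, -0.0], [0.0, -0.0, -1.0]]
contact_force: [-0.0, -0.3, 0.6]
width: 74.7
```

Emit:
send_rows:
  increments:
    - {"dp":[0,0,-0.3],"dr":[0,0,0],"gripper":75}
    - {"dp":[0,0,-0.5],"dr":[0,0,0],"gripper":75}
    - {"dp":[0,0,-0.6],"dr":[0,0,0],"gripper":85}
    - {"dp":[0,0,-0.6],"dr":[0,0,0],"gripper":85}
    - {"dp":[0,0,0],"dr":[0,0,0],"gripper":85}
    - {"dp":[0,0,0],"dr":[0,0,0],"gripper":85}
    - {"dp":[0,0,0],"dr":[0,0,0],"gripper":85}
    - {"dp":[0,0,0],"dr":[0,0,0],"gripper":85}

```text
clock: 52.4
tcp_pos: [601.6, 136.5, 225.4]
orientation: [[0.999, -0.035, -0.001], [-0.035, -0.999, -0.0], [-0.001, 0.0, -1.0]]
contact_force: [-0.2, -0.3, 0.5]
width: 84.9
```

```bash
python3 - <<'E'
from h import *
o=get_obs();print(o['tcp_pos'],o['contact_force'])
p,d,K,E=snap('wrist','capin.png');W=cloud(d,K,E)
for v in range(165,275,5): print(v,W[v,285].round(1),p[v,285])
g(W,d,'captop',113,122,80,200)
E
```

```text
[601.58987652 136.54666812 225.43940328] [-0.18536962 -0.27193555  0.50062421]
165 [ 6.011e+02  1.525e+02 -1.000e-01] [ 44  83 118]
170 [601.  149.4  11.2] [56 62 64]
175 [601.8 162.5  97.7] [ 4  9 21]
180 [601.8 162.1 113.1] [ 8 21 44]
185 [601.7 158.9 114.8] [11 22 47]
190 [601.6 155.6 116.3] [11 23 47]
195 [601.5 151.7 115.4] [10 24 48]
200 [601.3 147.9 115.2] [ 8 20 42]
205 [601.2 144.2 115.4] [ 9 23 49]
210 [601.1 140.9 116.9] [10 21 44]
215 [600.9 136.8 115.8] [ 7 19 41]
220 [600.8 133.6 117.8] [ 6 15 32]
225 [600.7 129.  115.7] [ 6 17 36]
230 [600.6 125.8 117.6] [ 7 17 37]
235 [600.4 122.2 118.5] [15 32 68]
240 [600.1 114.  108.5] [60 60 62]
245 [600.  109.7 108.1] [60 61 62]
250 [599.8 105.4 108. ] [60 60 62]
255 [599.7 101.2 108.3] [60 60 62]
260 [599.5  96.7 107.8] [59 59 61]
265 [599.4  92.5 108.2] [58 59 61]
270 [599.2  87.8 107.5] [58 58 60]
captop 3108 mean [602.4386   140.38376  116.242546] [582.13727 116.07319 113.00149] [623.6665  165.45374 121.7127 ] line [[ 4.5756730e-01 -8.8917500e-01  6.0243573e+02  1.4118594e+02]] rect ((603.5281982421875, 140.8475799560547), (46.18939208984375, 40.207759857177734), 83.89934539794922)
```

View pics/capin.png

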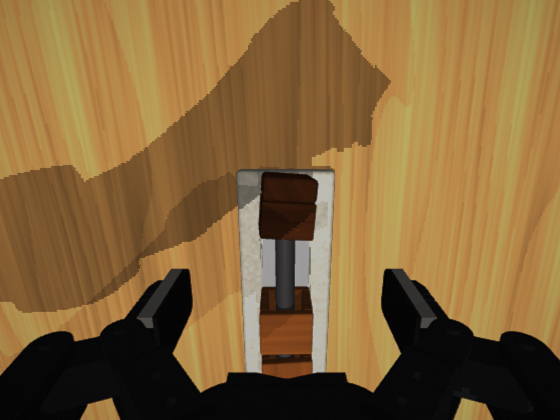

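The cap is on the bar's tip at about (288,207), slightly yawed. I'll give its end face a push with closed fingers to confirm it is home.

Emit:
send_rows:
  increments:
    - {"dp":[0,-0.55,0],"dr":[0,0,0],"gripper":0}
    - {"dp":[0,-0.55,0],"dr":[0,0,0],"gripper":0}
    - {"dp":[0,0,0.38],"dr":[0,0,0],"gripper":0}
    - {"dp":[0,0,0.5],"dr":[0,0,0],"gripper":0}
    - {"dp":[0,0,0.5],"dr":[0,0,0],"gripper":0}
    - {"dp":[0,0,0.5],"dr":[0,0,0],"gripper":0}
    - {"dp":[0,0,0],"dr":[0,0,0],"gripper":0}
    - {"dp":[0,0,0],"dr":[0,0,0],"gripper":0}

```text
clock: 53.45
tcp_pos: [604.5, 202.9, 114.2]
orientation: [[0.999, -0.035, 0.001], [-0.035, -0.999, 0.001], [0.001, -0.001, -1.0]]
contact_force: [0.6, 0.7, 0.5]
width: 0.3
```

Emit:
send_rows:
  increments:
    - {"dp":[0,0.1,0],"dr":[0,0,0],"gripper":0}
    - {"dp":[0,0.1,0],"dr":[0,0,0],"gripper":0}
    - {"dp":[0,0.08,0],"dr":[0,0,0],"gripper":0}
    - {"dp":[0,0.04,0],"dr":[0,0,0],"gripper":0}
    - {"dp":[0,0.03,0],"dr":[0,0,0],"gripper":0}
    - {"dp":[0,0.02,0],"dr":[0,0,0],"gripper":0}
    - {"dp":[0,0,0],"dr":[0,0,0],"gripper":0}
    - {"dp":[0,0,0],"dr":[0,0,0],"gripper":0}

```text
clock: 54.45
tcp_pos: [603.3, 180.5, 113.2]
orientation: [[0.999, -0.035, -0.0], [-0.035, -0.999, 0.0], [-0.0, -0.0, -1.0]]
contact_force: [0.9, -0.0, -0.2]
width: -0.0
```

Emit:
send_rows:
  increments:
    - {"dp":[0,0.02,0],"dr":[0,0,0],"gripper":0}
    - {"dp":[0,0.02,0],"dr":[0,0,0],"gripper":0}
    - {"dp":[0,0.02,0],"dr":[0,0,0],"gripper":0}
    - {"dp":[0,0,0],"dr":[0,0,0],"gripper":0}
    - {"dp":[0,0,0],"dr":[0,0,0],"gripper":0}
    - {"dp":[0,0,0],"dr":[0,0,0],"gripper":0}
    - {"dp":[0,0,0],"dr":[0,0,0],"gripper":0}
    - {"dp":[0,0,0],"dr":[0,0,0],"gripper":0}

```text
clock: 55.45
tcp_pos: [603.2, 176.8, 113.2]
orientation: [[0.999, -0.035, -0.0], [-0.035, -0.999, 0.0], [-0.0, -0.0, -1.0]]
contact_force: [-0.9, 0.6, 0.4]
width: -0.3
```

Emit:
send_rows:
  increments:
    - {"dp":[0,0.02,0],"dr":[0,0,0],"gripper":0}
    - {"dp":[0,0,0],"dr":[0,0,0],"gripper":0}
    - {"dp":[0,0.02,0],"dr":[0,0,0],"gripper":0}
    - {"dp":[0,0,0],"dr":[0,0,0],"gripper":0}
    - {"dp":[0,0,0],"dr":[0,0,0],"gripper":0}
    - {"dp":[0,0,0],"dr":[0,0,0],"gripper":0}
    - {"dp":[0,0,0],"dr":[0,0,0],"gripper":0}
    - {"dp":[0,0,0],"dr":[0,0,0],"gripper":0}

```text
clock: 56.45
tcp_pos: [603.1, 174.7, 113.3]
orientation: [[0.999, -0.035, 0.0], [-0.035, -0.999, 0.001], [0.0, -0.001, -1.0]]
contact_force: [-0.6, 5.1, 2.8]
width: 0.1
```

Emit:
send_rows:
  increments:
    - {"dp":[0,0.02,0],"dr":[0,0,0],"gripper":0}
    - {"dp":[0,0,0],"dr":[0,0,0],"gripper":0}
    - {"dp":[0,0.01,0],"dr":[0,0,0],"gripper":0}
    - {"dp":[0,0,0],"dr":[0,0,0],"gripper":0}
    - {"dp":[0,0,0],"dr":[0,0,0],"gripper":0}
    - {"dp":[0,0,0],"dr":[0,0,0],"gripper":0}
    - {"dp":[0,0,0],"dr":[0,0,0],"gripper":0}
    - {"dp":[0,0,0],"dr":[0,0,0],"gripper":0}

```text
clock: 57.45
tcp_pos: [603.1, 174.2, 113.7]
orientation: [[0.999, -0.034, 0.001], [-0.034, -0.999, 0.002], [0.001, -0.002, -1.0]]
contact_force: [-1.0, 9.9, 4.4]
width: -0.1
```

Emit:
send_rows:
  increments:
    - {"dp":[0,-0.15,0],"dr":[0,0,0],"gripper":0}
    - {"dp":[0,-0.25,0],"dr":[0,0,0],"gripper":0}
    - {"dp":[0,0,-0.4],"dr":[0,0,0],"gripper":0}
    - {"dp":[0,0,-0.5],"dr":[0,0,0],"gripper":0}
    - {"dp":[0,0,-0.5],"dr":[0,0,0],"gripper":0}
    - {"dp":[0,0,-0.5],"dr":[0,0,0],"gripper":0}
    - {"dp":[-0.115,0.72,0],"dr":[0,0,0],"gripper":0}
    - {"dp":[-0.115,0.72,0],"dr":[0,0,0],"gripper":0}

```text
clock: 58.45
tcp_pos: [586.8, 110.4, 227.4]
orientation: [[0.999, -0.034, 0.0], [-0.034, -0.999, -0.0], [0.0, 0.0, -1.0]]
contact_force: [0.2, -1.0, -0.3]
width: 0.3
```

Emit:
send_rows:
  increments:
    - {"dp":[-0.115,0.72,0],"dr":[0,0,0],"gripper":0}
    - {"dp":[-0.115,0.72,0],"dr":[0,0,0],"gripper":0}
    - {"dp":[-0.115,0.72,0],"dr":[0,0,0],"gripper":0}
    - {"dp":[-0.115,0.72,0],"dr":[0,0,0],"gripper":0}
    - {"dp":[-0.115,0.72,0],"dr":[0,0,0],"gripper":0}
    - {"dp":[-0.115,0.72,0],"dr":[0,0,0],"gripper":0}
    - {"dp":[-0.115,0.72,0],"dr":[0,0,0],"gripper":0}
    - {"dp":[-0.115,0.72,0],"dr":[0,0,0],"gripper":0}

```text
clock: 59.45
tcp_pos: [519.8, -233.7, 227.2]
orientation: [[0.999, -0.035, -0.0], [-0.035, -0.999, -0.0], [-0.0, 0.0, -1.0]]
contact_force: [0.8, -0.3, -0.5]
width: -0.1
```

Emit:
send_rows:
  increments:
    - {"dp":[0,0,0],"dr":[0,0,1],"gripper":0}
    - {"dp":[0,0,0],"dr":[0,0,1],"gripper":0}
    - {"dp":[0,0,0],"dr":[0,0,1],"gripper":0}
    - {"dp":[0,0,0],"dr":[0,0,1],"gripper":0}
    - {"dp":[0,0,0],"dr":[0,0,1],"gripper":0}
    - {"dp":[0,0,0],"dr":[0,0,1],"gripper":0}
    - {"dp":[0,0,0],"dr":[0,0,1],"gripper":0}
    - {"dp":[0,0,0],"dr":[0,0,1],"gripper":0}

```text
clock: 60.45
tcp_pos: [520.2, -232.3, 227.1]
orientation: [[0.134, -0.991, -0.0], [-0.991, -0.134, -0.0], [-0.0, 0.0, -1.0]]
contact_force: [-0.3, 1.6, -0.4]
width: 0.1
```

Emit:
send_rows:
  increments:
    - {"dp":[0,0,0],"dr":[0,0,1],"gripper":0}
    - {"dp":[0,0,0],"dr":[0,0,0],"gripper":0}
    - {"dp":[0,0,0],"dr":[0,0,0],"gripper":0}
    - {"dp":[0,0,0],"dr":[0,0,0],"gripper":0}
    - {"dp":[0,0,0],"dr":[0,0,0],"gripper":0}
    - {"dp":[0,0,0],"dr":[0,0,0],"gripper":0}
    - {"dp":[0,0,0],"dr":[0,0,0],"gripper":0}
    - {"dp":[0,0,0],"dr":[0,0,0],"gripper":0}

```text
clock: 61.45
tcp_pos: [519.8, -232.8, 227.2]
orientation: [[-0.035, -0.999, -0.0], [-0.999, 0.035, -0.0], [0.0, 0.0, -1.0]]
contact_force: [-0.7, -0.1, -0.0]
width: 0.4
```

```bash
python3 - <<'E'
from h import *
o=get_obs();print(o['tcp_pos'],o['orientation'][:,0],o['joint_positions'])
p,d,K,E=snap('wrist');W=cloud(d,K,E)
g(W,d,'bat',85,120,-270,-190)
p,d,K,E=snap('scene');W=cloud(d,K,E);cv2.imwrite('pics/s5.png',cv2.resize(p[130:330,150:340],None,fx=3,fy=3))
g(W,d,'captop',108,125,85,190,570,640)
plan([527,-234,121],-92)
E
```

```text
[ 519.83271909 -232.81937963  227.23199059] [-3.48890261e-02 -9.99391192e-01  1.97864498e-05] [ 31.2931978   27.56407114 -18.1221442  101.28002831  10.41286893
  52.79321823 -83.22604682]
bat 535 mean [ 572.3384  -232.79726  107.46272] [ 561.4419   -239.51329    85.040344] [ 583.6217   -225.99123   116.415924] line [[ 9.9992108e-01  1.2564793e-02  5.7268524e+02 -2.3279640e+02]] rect ((572.5308837890625, -232.78421020507812), (13.492486000061035, 22.14934539794922), 89.12822723388672)
captop 299 mean [606.0116   139.55971  115.647415] [586.1037    86.400215 108.03031 ] [628.09973 165.07645 123.49834] line [[1.20606504e-01 9.92700398e-01 6.05645813e+02 1.36704681e+02]] rect ((604.2105712890625, 125.04291534423828), (78.08305358886719, 39.84726333618164), 83.79214477539062)
dp [ 0.016 -0.12   1.77 ] dr [-0.  0.  0.] dp in final axes [ 0.016 -0.12   1.77 ]
```

View pics/s5.png

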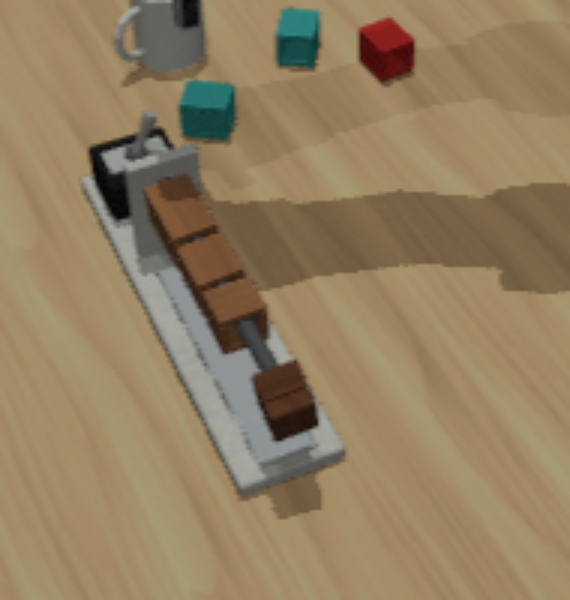

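Emit:
send_rows:
  increments:
    - {"dp":[0.016,0,0.45],"dr":[0,0,0],"gripper":0}
    - {"dp":[0,0,0.45],"dr":[0,0,0],"gripper":0}
    - {"dp":[0,0,0.45],"dr":[0,0,0],"gripper":0}
    - {"dp":[0,0,0.42],"dr":[0,0,0],"gripper":0}
    - {"dp":[0,0,0],"dr":[0,0,0],"gripper":0}
    - {"dp":[0,-0.2,0],"dr":[0,0,0],"gripper":0}
    - {"dp":[0,-0.25,0],"dr":[0,0,0],"gripper":0}
    - {"dp":[0,-0.25,0],"dr":[0,0,0],"gripper":0}

```text
clock: 62.55
tcp_pos: [563.6, -235.4, 122.5]
orientation: [[-0.035, -0.999, 0.002], [-0.999, 0.035, -0.001], [0.001, -0.002, -1.0]]
contact_force: [-0.2, 0.7, 0.3]
width: 0.1
```

Emit:
send_rows:
  increments:
    - {"dp":[0,-0.2,0],"dr":[0,0,0],"gripper":0}
    - {"dp":[0,-0.2,0],"dr":[0,0,0],"gripper":0}
    - {"dp":[0,-0.03,0],"dr":[0,0,0],"gripper":0}
    - {"dp":[0,0,0],"dr":[0,0,0],"gripper":0}
    - {"dp":[0,0.5,0],"dr":[0,0,0],"gripper":0}
    - {"dp":[0,0.5,0],"dr":[0,0,0],"gripper":0}
    - {"dp":[0,0,-0.7],"dr":[0,0,0],"gripper":0}
    - {"dp":[0,0,-0.7],"dr":[0,0,0],"gripper":0}

```text
clock: 63.55
tcp_pos: [527.7, -234.1, 206.5]
orientation: [[-0.035, -0.999, -0.0], [-0.999, 0.035, 0.0], [-0.0, 0.0, -1.0]]
contact_force: [1.1, -0.7, -0.1]
width: 0.5
```

Emit:
send_rows:
  increments:
    - {"dp":[0,0,-0.4],"dr":[0,0,0],"gripper":0}
    - {"dp":[0,0.4,0],"dr":[0,0,0],"gripper":0}
    - {"dp":[0,0,0],"dr":[0,0,0],"gripper":0}
    - {"dp":[0,0,0],"dr":[0,0,0],"gripper":0}
    - {"dp":[0,0,0],"dr":[0,0,0],"gripper":0}
    - {"dp":[0,0,0],"dr":[0,0,0],"gripper":0}
    - {"dp":[0,0,0],"dr":[0,0,0],"gripper":0}
    - {"dp":[0,0,0],"dr":[0,0,0],"gripper":0}

```text
clock: 64.55
tcp_pos: [503.7, -233.2, 229.0]
orientation: [[-0.035, -0.999, -0.0], [-0.999, 0.035, 0.0], [-0.0, 0.0, -1.0]]
contact_force: [-0.2, 0.0, 0.0]
width: 0.1
```

```bash
python3 - <<'E'
from h import *
o=get_obs();print(o['tcp_pos'],o['contact_force'])
p,d,K,E=snap('wrist');W=cloud(d,K,E)
g(W,d,'bat wrist',85,120,-270,-190,540,640)
p,d,K,E=snap('scene');W=cloud(d,K,E);g(W,d,'bat scene',80,130,-300,-190,540,640);g(W,d,'captop',108,125,85,190,570,640)
cv2.imwrite('pics/s6.png',cv2.resize(p[100:330,150:340],None,fx=2.6,fy=2.6))
E
```

```text
[ 503.67529078 -233.15713676  228.96176818] [-0.23459139  0.02399439  0.04472415]
bat wrist 621 mean [ 602.23175  -233.84088   108.123764] [ 590.3969  -241.28444   85.09218] [ 613.0838  -226.52802  116.47288] line [[ 9.9917799e-01 -4.0538538e-02  6.0195422e+02 -2.3387515e+02]] rect ((601.9970703125, -234.54478454589844), (22.339895248413086, 14.292876243591309), 12.603255271911621)
bat scene 47 mean [ 603.8127  -230.91362  102.08283] [ 592.60693  -238.79742    81.431564] [ 613.54974  -224.70985   118.509865] line [[ 9.9750048e-01  7.0659578e-02  6.0359949e+02 -2.3042677e+02]] rect ((603.1528930664062, -232.43360900878906), (20.45880699157715, 13.981672286987305), 7.796313762664795)
captop 303 mean [606.04803 139.49988 115.50058] [584.3973   85.79079 108.00381] [627.1421 167.2228 122.8344] line [[1.10754326e-01 9.93847787e-01 6.05438599e+02 1.35732941e+02]] rect ((604.420166015625, 125.67716979980469), (80.08153533935547, 39.15584945678711), 84.2080307006836)
```

View pics/s6.png

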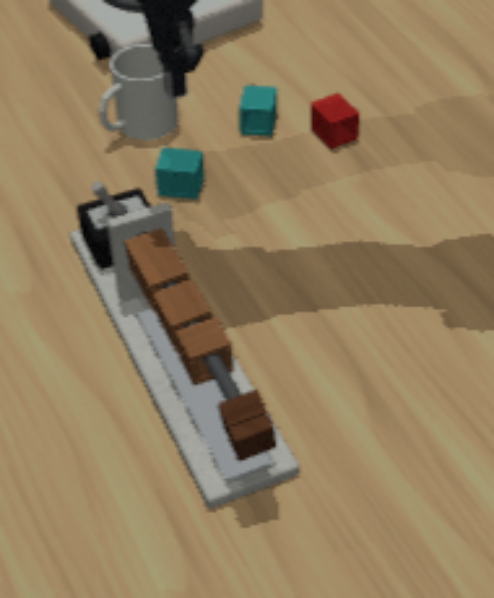

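The bat now leans away from the robot (on). The rings run long to short from the end plate, the cap is on the tip, and the mug is untouched.

```bash
python3 -c "
from bench import bot
print(bot.hand_in())"
```

```text
the job is handed in; nothing more can be done
None
```

The job is done and handed in at about 65 s of the 208 s allowed. I turned the light off, took the cap off, and threaded all three rings present: 76 mm, then 52 mm, then 40 mm from the end plate. The 64 mm ring was absent. The cap went back on before I flipped the toggle on again.

**Last checks**
- **Toggle:** the bat tip moved from x ≈ 572 mm (off) to x ≈ 602 mm in the wrist camera. The scene camera also shows it leaning away from the robot.
- **Rings:** the scene picture shows all three on the bar in the right order.
- **Cap:** its end face stopped firmly when pushed, with the force rising to about 10 N. It sits slightly yawed (about 4–6°), with the hole's play around the bar. Camera estimates place it within 1–2 mm of home, so "fully home" rests mainly on that push.
- **Mug and jar:** neither was approached. The last picture shows the mug standing; the jar was not in that crop.

Two force readings stood out, about 15 N and 25 N upward, while closing on the 40 mm ring and on the cap. The fingertips probably touched the counter.

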